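# Lift the slide rack off its drain hook with a lifter and lid it in the dish

## Robot

A 7-joint arm with a two-finger parallel gripper is mounted at the origin on the work surface. World frame = base frame: x ahead of the robot, y to its left, z up, the work surface at z = 0. Lengths are in mm, angles in rad, forces in N, time in s.
With the tool pointing down it reaches from about 400 to 850 mm from the base axis. Payload 10.4 kg.
Tool frame: the origin (TCP) lies on the centre line of the jaws, within the pads' length; the fingertips stand 14 mm ahead of it and the grasp point (between the pads) lies 5 mm behind it; z points along the fingers, y is the line along which they close (so a half turn about z gives the same grasp; the last joint's range is limited). The gripper opens to 87 mm and grips with 3 to 60 N. Pads are 19 mm wide; open, the fingers measure 117 mm over their backs; the gripper's body (75 mm by 190 mm) begins 51 mm behind the grasp point.
Start: joints at [1.257, 0.332, -0.065, 1.46, 0.022, 1.35, -0.088], TCP at [179.222, -598.777, 202.476] pointing down, gripper open.
Joint ranges: [-2.6, 2.6], [-0.5, 2.12], [-1.47, 1.34], [0.16, 2.42], [-1.27, 4.41], [0.06, 2.06], [-2.6, 2.6]. Speed limits (rad/s): [2.22, 2.22, 2.79, 2.79, 3.14, 3.14, 3.14].

## Interface

Orientations are given as a unit quaternion [w, x, y, z].
In Python, from workcell import r gives the robot as it stands.
- The arm moves only by the tool apply_moves, never from a script. Its argument "moves" is a list of rows, each a list of 7 numbers: the shift along the tool's x, y, z in cm, then the turn, a rotation vector about the tool's x, y, z in degrees, then the gripper command: -1 is shut, 1 is fully open, values between are in proportion. A call has 1 to 20 rows; each row shifts and turns the commanded pose from where the row before left it, along the tool's axes as they then stand; what a row does not reach is not made up. A row lasts 1/10 s, in which the tool goes at most 50 mm and 8.59 degrees, less where a joint would pass 70% of its speed; a pose out of reach is approached as far as the arm can. A call with a gripper value outside its range is refused whole. The fingers move at their own pace and stop on an object; "squeeze" is the grip in N (left out, the last holds). Time passes only in rows, so rows that do not move let the fingers close. It gives the time, the measured TCP pose, the force, the opening and the grip force at its end, in the units of the state.
- r.get_state(): the state, without advancing time (a new reading comes with each control period).
- r.grab_frame(name): name is "scene" or "top" or "wrist"; returns the picture (384x512x3 uint8, red, green, blue); there is no depth.
- r.camera_params(name): a dict with "fx", "fy", "cx", "cy" (pixels), "cam_to_world" (4x4, takes a point from camera to world coordinates). Camera axes: x right, y down, z forward; pixel columns grow to the right and rows downward; lengths in mm; the calibration is good to about 2 mm. A picture is of the moment at which its call begins: read the wrist's pose just before it. camera_params takes no time and is no camera call; for the wrist camera it gives the pose at the moment of the call.
- r.job_done(): hands the job in; it is judged then, once.
The state is a dict: "time": time; "q": joint angles; "joint_vel": joint speeds; "tau": joint torques, N m; "tool_pos": TCP position; "ee_rot": TCP orientation; "contact_force": force on the tool from outside, world axes, zero at the start; "moment": the same for the moment, N m; "grip_width": finger opening in mm; "grasp_force": force on a finger pad.
Only numpy, scipy, OpenCV 4.12 (cv2) and the standard library are available. Lean on these libraries where they do the work, as an engineer would, in place of code of your own. Each camera call takes 0.05 s, during which the arm holds its last target. There are 200 camera calls.

## Task

With the two-pronged lifter, lift the drained rack of microscope slides up and off its hook, without the gripper touching the rack, and lower it gently into the white staining dish so that it stands flat on the bottom, then draw the lifter out. Stand the lifter back in its steel pot with the prongs down, and close the dish with its lid, laid on gently and seated all round. Leave the round basket hanging on its hook and keep the dish standing flat on the bench.

Things in the scene. Friction and masses are not known exactly. Their poses are not given: they have to be found in the camera images.
- stand: Fixed steel drain stand: drip tray 125 x 270 mm; at its +x edge two posts, a hook rail and an upper tier of rods. Origin on the bench; x runs from the hooks' free ends to the rail, y along the rail, z up. Two level strip hooks, 16 mm wide, 3 mm thick, reach out from the rail to -x at y = +62 and -62 mm; the rack hangs on one, the basket on the other, either way round.
- hook0 (a point): About where a hanging bar's centre lies (the rack may hang up to 4 mm off to a side) on the hook at stand y = +62 mm: 140 mm above the bench, 2.5 mm above the strip's upper face, 65 mm in front of the rail. The strip's free end, 17 mm from here towards stand -x, is turned up 10 mm above its upper face; a stop equally high is 8 mm behind. Axes as the stand's.
- hook1 (a point): The same point of the like hook at stand y = -62 mm.
- tier_front (a point): Middle of the front rod of the stand's upper tier: 8 mm rod along the whole stand, 195 mm above the bench, 34 mm in front (stand -x) of the hooked bars and 55 mm above them. It blocks an upright lifter: under the tier the lifter must lean, handle towards stand -x, by 25 to 35 degrees. Two more rods lie 34 and 68 mm behind it. Axes as the stand's.
- rack: Loose steel slide rack, 150 to 280 g with ten glass slides (one end frosted white): frame 90 x 84 x 34 mm (x, y, z) under a rigid upright wire bail. Origin: centre of the underside; hanging, its axes agree with the stand's. To come off, the bar must rise over the hook's turned-up end; the frame meets the strip after a 48 mm rise, and is clear of it only 65 mm farther out towards stand -x.
- rack_bar (a point): Middle of the straight top bar of the rack's bail: round wire 5 mm thick along y, straight for 28 mm either side, 88 mm above the rack's underside and 54 mm above frame and slides. The bail's legs go down at y = +-40.5 mm. Axes as the rack's; the rack swings freely about this bar.
- basket: Bystander: loose round steel basket 70 mm across and 40 mm deep, with a bail like the rack's, on the other hook. Stays there.
- basket_bar (a point): Middle of the top bar of the basket's bail, on its hook.
- lifter: Loose lifter, 140 g, upright in its pot: handle, 8 mm shank, fork. Origin on the shank's axis, level with the feet's undersides; x to the prong tips, z up. Two 6 mm prongs at y = +-18 mm run from heels at x = -9 mm over an 18 mm high hump to a V at x = 26 and up to tips at x = 41 mm, 19 mm high; a cross-bar joins them at x = 0. A bar lying in both Vs has its centre at x = 26, z = 11 mm.
- lifter_grip (a point): Centre of the lifter's grey handle, on the shank's axis, 104 mm above the feet. Handle 24 mm along x, 16 mm along y (grip across y), 64 mm tall. Axes as the lifter's.
- pot_rim (a point): Centre of the mouth of the fixed open steel pot that holds the lifter: outside 68 x 64 mm (x, y), 55 mm high, walls and floor 4 mm; z up. The lifter stands on its floor, prongs towards pot +x, its shank 15 mm to pot -x of the middle, with about 5 mm play all round.
- dish: Loose white plastic staining dish, 450 g, an open box: outside 134 x 99 x 108 mm (x, y, z), walls and floor 5 mm. Origin: centre of the underside, z up. The rack goes in with its 90 mm length along dish x, either way round, and only 2.5 mm play each side in y; its bar is then 93 mm above the bench. The upright lifter comes off the bar by going down 14 to 20 mm, back 21 mm and up.
- dish_mouth (a point): Centre of the dish's mouth at rim height, 108 mm above the bench. Axes as the dish's.
- lid: Loose white plastic lid, 180 g: plate 138 x 103 x 5 mm (x, y, z), under it a locating step 118 x 83 x 5 mm that drops into the dish's mouth with 3 mm play, a grip block on top. Origin: centre of the step's underside. Lies on the bench on its step. Fits either way round.
- lid_grip (a point): Centre of the lid's grip block, 23 mm above the step's underside; 126 mm above the bench when seated. Block 36 mm along x, 18 mm along y (grip across y), from 10 to 36 mm above the step's underside. Axes as the lid's.

How it is judged (in metres and radians):
On the way, in this order (a step that is already met when the one before it is completed fails the run):
1. the rack hangs on the lifter alone, lifted over the end of its hook (height (world z) of rack_bar above 0.152 m and contact force between lifter and rack above 0.5 N and contact force between rack and stand below 0.05 N), for 0.2 s.
2. the rack stands flat on the bottom of the dish, off the lifter (z of rack_bar in the frame of dish between 0.089 and 0.0965 m and x of rack_bar in the frame of dish between -0.03 and 0.03 m and y of rack_bar in the frame of dish between -0.02 and 0.02 m and angle between rack_bar's own z axis and vertical below 0.06 rad and contact force between lifter and rack below 0.05 N), for 0.2 s.
At the end, for the whole second after the job is handed in: Rack flat on the dish floor (bar 89-96.5 mm above the dish underside); lid seated (grip centre 122-128.5 mm up, within 8 mm of centre, turned < 0.1 rad); lifter prongs down in its pot (leaning < 0.35 rad); basket within 15 mm of its start on its hook; dish flat; all at rest (z of rack_bar in the frame of dish between 0.089 and 0.0965 m and x of rack_bar in the frame of dish between -0.03 and 0.03 m and y of rack_bar in the frame of dish between -0.02 and 0.02 m and angle between rack_bar's own z axis and vertical below 0.06 rad and z of lid_grip in the frame of dish between 0.122 and 0.1285 m and horizontal distance between lid_grip and dish_mouth below 0.008 m and angle between the x axis of lid_grip and the x axis of dish, either way round below 0.1 rad and angle between the z axis of lid_grip and the z axis of dish, either way round below 0.04 rad and horizontal distance between lifter_grip and pot_rim below 0.04 m and z of lifter_grip in the frame of pot_rim between 0.035 and 0.062 m and angle between lifter_grip's own z axis and vertical below 0.35 rad and distance of basket_bar from where it was at the start of the episode below 0.015 m and angle between dish's own z axis and vertical below 0.05 rad and linear speed of each of rack, lid, lifter, dish below 0.02 m/s); the robot touches nothing.
It fails at once if the gripper or arm touches the slide rack (contact force between any of the fingers, the arm and rack above 0.5 N).
It fails at once if the rack is dropped or forced into the dish (more than 60 N) (contact force between rack and dish above 60 N).
It fails at once if the lid is dropped or pressed hard on the dish (more than 80 N) (contact force between lid and dish above 80 N).
It fails at once if the basket is knocked off its hook (moved more than 40 mm) (distance of basket_bar from where it was at the start of the episode above 0.04 m).
It fails at once if the dish is tipped (more than 0.2 rad) (angle between dish's own z axis and vertical above 0.2 rad).
It also fails if it takes over 72 s, if anything falls off the work surface, if the arm or the gripper's body presses on something with over 40 N, if the wrist force passes 120 N, or if a joint passes its speed limit or range.

## Working session

There is one attempt and no reset: what is moved stays moved. The work goes in short steps, Python scripts to look and compute and a tool call to move; the robot and the scene stay as the last step left them, time stands still between calls to the robot, and variables do not carry over. Pictures are saved under pics/ and viewed, at most 10 in all, crops included, and the job is handed in when it is done.

Besides the shell and the picture viewer there is one more tool, called as name([rows], argument=value, ...), one row to a line, values as JSON. apply_moves: Moves the arm, as the interface text tells. Its arguments: {"type":"object","properties":{"moves":{"type":"array"},"squeeze":{"type":"number"}},"required":["moves"]}

```bash
mkdir -p pics
cat > h.py <<'E'
import numpy as np, cv2, sys
from scipy.spatial.transform import Rotation as R
from workcell import r
np.set_printoptions(precision=2,suppress=True)
def grab(n,f):
    p=r.camera_params(n); im=r.grab_frame(n); im=np.asarray(im)
    cv2.imwrite(f'pics/{f}.png',im[:,:,::-1]); return im,p
def ray(p,u,v):
    T=np.array(p['cam_to_world']); d=T[:3,:3]@np.array([(u-p['cx'])/p['fx'],(v-p['cy'])/p['fy'],1]); return T[:3,3],d
def onz(p,u,v,z):
    o,d=ray(p,u,v); return o+d*(z-o[2])/d[2]
def tri(p1,a,p2,b):
    o1,d1=ray(p1,*a); o2,d2=ray(p2,*b); t=np.linalg.lstsq(np.c_[d1,-d2],o2-o1,rcond=None)[0]
    x=o1+t[0]*d1;y=o2+t[1]*d2; return (x+y)/2,np.linalg.norm(x-y)
def proj(p,X):
    T=np.linalg.inv(np.array(p['cam_to_world'])); c=T[:3,:3]@np.array(X)+T[:3,3]
    return np.array([p['fx']*c[0]/c[2]+p['cx'],p['fy']*c[1]/c[2]+p['cy']])
def pose():
    s=r.get_state(); q=s['ee_rot']; return np.array(s['tool_pos']),R.from_quat([q[1],q[2],q[3],q[0]]),s
E
python3 - <<'E'
from h import *
for n in ['scene','top']:
    im,p=grab(n,n+'0'); print(n,p['fx'],p['cx'],p['cy'],np.array(p['cam_to_world']))
    cv2.imwrite(f'pics/{n}0b.png',cv2.resize(im[:,:,::-1],(800,600),interpolation=cv2.INTER_CUBIC))
x,q,s=pose();print(s['time'],x,q.as_matrix(),s['grip_width'])
E
```

```text
scene 378.10512702004183 261.23892273778273 189.1234095255584 [[ -0.48   0.68  -0.56 997.67]
 [  0.88   0.36  -0.31 151.59]
 [ -0.01  -0.64  -0.77 746.5 ]
 [  0.     0.     0.     1.  ]]
top 420.29925955174633 254.55134197210705 195.46206213456364 [[   0.02   -0.99    0.15  424.47]
 [  -1.     -0.02    0.    -86.71]
 [   0.     -0.15   -0.99 1089.64]
 [   0.      0.      0.      1.  ]]
0.1 [ 179.09 -598.42  201.77] [[ 0.96  0.29 -0.  ]
 [ 0.29 -0.96  0.  ]
 [-0.   -0.   -1.  ]] 87.21026534366683
```

View pics/scene0b.png

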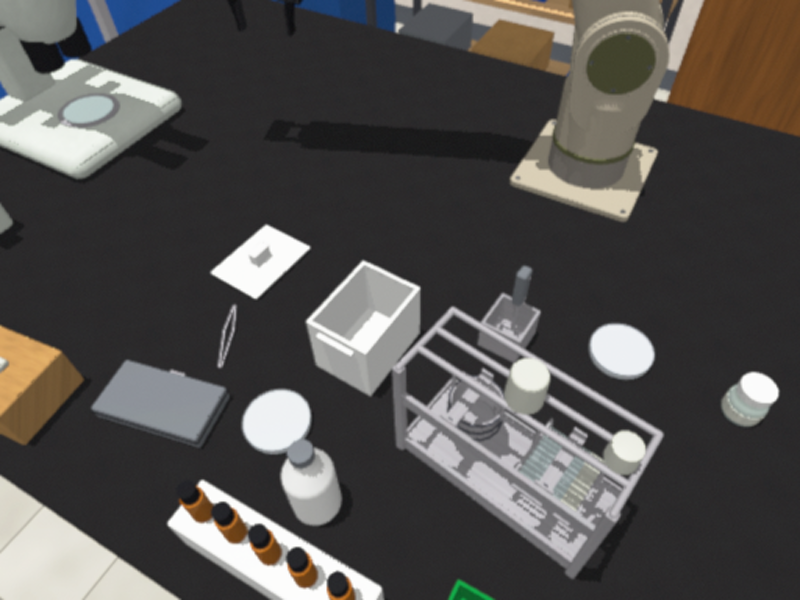

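View pics/top0b.png

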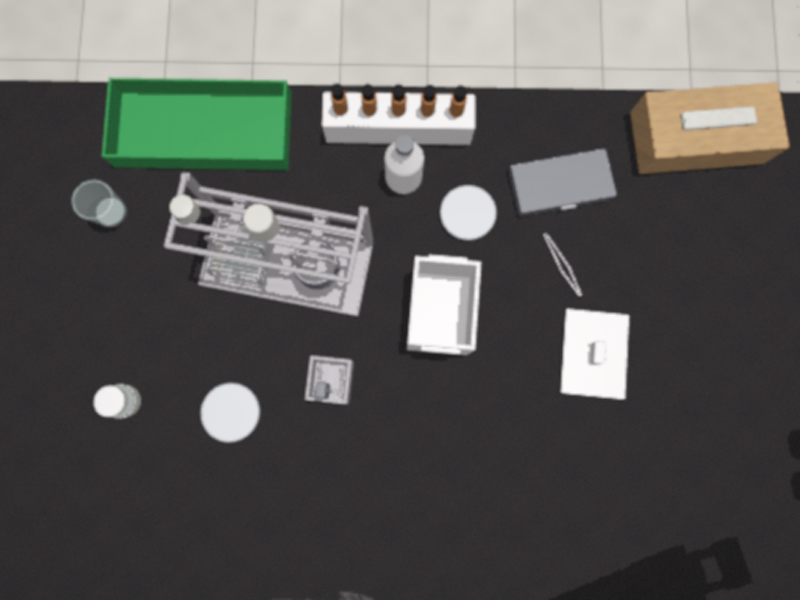

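The scene view and the top view (up = +x, left = +y) show:
- The stand is at top px (275,245), with slides hanging on its left hook, so the rack is on hook0. The basket is on the right.
- The pot and lifter are at (330,380), the dish at (443,305) and the lid at (597,353).

Next I'll measure corners.

Run:
```python
from h import *
im=cv2.imread('pics/top0.png'); p=r.camera_params('top')
g=im.min(2)
# white dish/lid
def rects(mask,box,z,name,inv=False):
    x0,y0,x1,y1=box; m=np.zeros_like(mask); m[y0:y1,x0:x1]=mask[y0:y1,x0:x1]
    c=max(cv2.findContours(m,0,2)[0],key=cv2.contourArea)
    b=cv2.boxPoints(cv2.minAreaRect(c)); W=np.array([onz(p,*q,z) for q in b])
    print(name,b.round(1).tolist()); print(W[:,:2],'ctr',W.mean(0)[:2],'sides',np.linalg.norm(W[1]-W[0]),np.linalg.norm(W[2]-W[1]),'ang',np.degrees(np.arctan2(*(W[1]-W[0])[[1,0]])))
rects((g>150).astype('uint8'),(350,190,410,262),10,'lid')
rects((g>60).astype('uint8'),(255,158,312,230),108,'dish')
rects((g>60).astype('uint8'),(190,222,230,262),55,'pot')
print('nadir',proj(p,[424,-87,0]))
a=im[100:265,95:315]; cv2.imwrite('pics/c1.png',cv2.resize(a,(800,600),interpolation=cv2.INTER_CUBIC))
```

```text
lid [[358.0, 252.5], [361.70001220703125, 196.89999389648438], [403.20001220703125, 199.6999969482422], [399.5, 255.3000030517578]]
[[ 441.11 -350.38]
 [ 584.39 -362.93]
 [ 578.8  -470.53]
 [ 435.76 -455.92]] ctr [ 510.01 -409.94] sides 143.82613044029523 107.73694508946208 ang -5.007638761084966
dish [[259.20001220703125, 224.39999389648438], [264.3999938964844, 160.3000030517578], [309.70001220703125, 164.0], [304.5, 228.10000610351562]]
[[ 501.21  -96.83]
 [ 654.67 -107.21]
 [ 647.32 -215.58]
 [ 494.2  -202.8 ]] ctr [ 574.35 -155.61] sides 153.81954566790714 108.61958387859993 ang -3.868780756835043
pot [[193.5, 255.89999389648438], [197.3000030517578, 225.3000030517578], [227.1999969482422, 229.0], [223.39999389648438, 259.70001220703125]]
[[425.98  61.47]
 [500.79  54.78]
 [492.74 -19.08]
 [418.11 -11.62]] ctr [459.41  21.38] sides 75.10452197093177 74.29935230409677 ang -5.111774530705718
nadir [254.42 257.7 ]
```

View pics/c1.png

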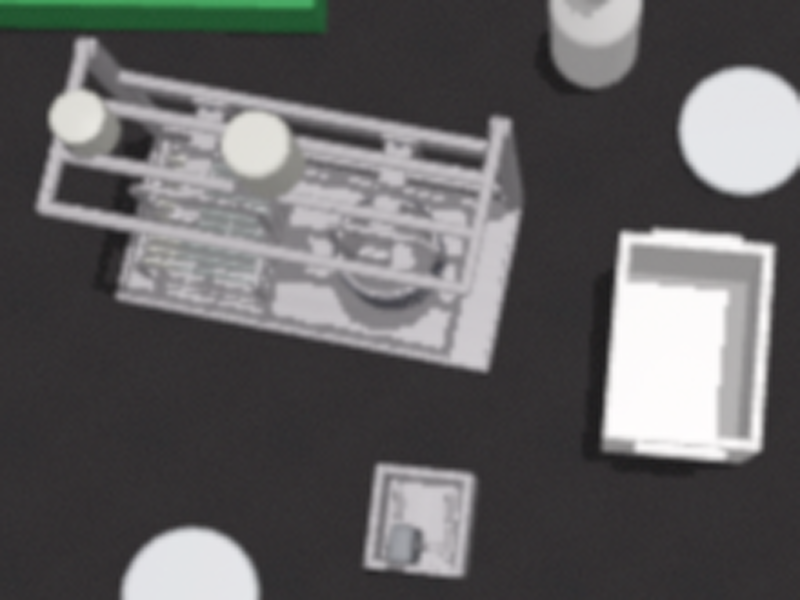

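Run:
```python
from h import *
p=r.camera_params('top'); N=lambda u,v:(u/3.636+95,v/3.636+100)
S=lambda pts,z:np.array([onz(p,*N(*q),z) for q in pts])
d=S([(620,235),(775,243),(762,455),(604,448)],108);print('dish',d[:,:2],d.mean(0),[np.linalg.norm(d[i]-d[i-1]) for i in range(4)])
print('handle top',S([(404,540)],140))
print('pot',S([(378,464),(475,474),(464,576),(365,568)],55)[:,:2],S([(378,464),(475,474),(464,576),(365,568)],55).mean(0))
f=S([(42,208),(465,288)],195);b=S([(88,45),(500,124)],195)
t=S([(118,298),(488,368)],5)
for n,a in (('rodF',f),('back',b),('tray',t)):
    print(n,a[:,:2],'mid',a.mean(0)[:2],'len',np.linalg.norm(a[1]-a[0]),'yawdeg',np.degrees(np.arctan2(-(a[0]-a[1])[0],(a[0]-a[1])[1])))
```

```text
dish [[ 644.18 -110.05]
 [ 640.4  -211.77]
 [ 501.13 -202.98]
 [ 504.06 -101.39]] [ 572.44 -156.55  108.  ] [np.float64(140.38947465168565), np.float64(101.79522180768755), np.float64(139.55080655442438), np.float64(101.62998256268409)]
handle top [[442.76  21.65 140.  ]]
pot [[495.14  50.59]
 [489.41 -15.21]
 [421.11  -9.59]
 [425.39  56.87]] [457.76  20.66  55.  ]
rodF [[635.85 238.81]
 [591.04 -16.12]] mid [613.44 111.34] len 258.8320921019297 yawdeg -9.969825523125566
back [[737.97 217.59]
 [692.17 -34.61]] mid [715.07  91.49] len 256.3264635593562 yawdeg -10.293433250398714
tray [[615.19 248.73]
 [568.45 -19.13]] mid [591.82 114.8 ] len 271.91285700309913 yawdeg -9.897738130751938
```

```bash
cat >> h.py <<'E'
def rot(yaw,lean=0,roll=0):
    # tool for lifter yaw(deg) and lean: lifter up axis tips toward -x. tool x=lifter x, tool z=-lifter z
    L=R.from_euler('z',yaw,degrees=True)*R.from_euler('y',-lean,degrees=True)*R.from_euler('x',roll,degrees=True)
    return L*R.from_euler('x',180,degrees=True)
def go(P,Rt):
    x,q,s=pose(); D=np.array(P)-x
    print('pos',x,'shift(cm) cur axes',q.inv().apply(D)/10,'| target axes',Rt.inv().apply(D)/10,'| turn deg',np.degrees((q.inv()*Rt).as_rotvec()),'F',np.array(s['contact_force']),'w',s['grip_width'],s['grasp_force'],'t',s['time'])
E
python3 - <<'E'
from h import *
go([443,-300,230],rot(-4.5)); go([443,22,230],rot(-4.5))
E
```

```text
pos [ 179.09 -598.42  201.77] shift(cm) cur axes [ 33.84 -21.03  -2.8 ] | target axes [ 23.97 -31.82  -2.82] | turn deg [-0.07  0.02 21.16] F [-0.66  0.73  0.8 ] w 87.21026534366683 0.0 t 0.1
pos [ 179.09 -598.42  201.77] shift(cm) cur axes [ 43.07 -51.87  -2.76] | target axes [ 21.44 -63.92  -2.82] | turn deg [-0.07  0.02 21.16] F [-0.66  0.73  0.8 ] w 87.21026534366683 0.0 t 0.1
```

apply_moves([
  [0,0,-0.7,0,0,5.3,1],
  [0,0,-0.7,0,0,5.3,1],
  [0,0,-0.7,0,0,5.3,1],
  [0,0,-0.7,0,0,5.3,1],
  [2.4,-3.2,0,0,0,0,1],
  [2.4,-3.2,0,0,0,0,1],
  [2.4,-3.2,0,0,0,0,1],
  [2.4,-3.2,0,0,0,0,1],
  [2.4,-3.2,0,0,0,0,1],
  [2.4,-3.2,0,0,0,0,1],
  [2.4,-3.2,0,0,0,0,1],
  [2.4,-3.2,0,0,0,0,1],
  [2.4,-3.2,0,0,0,0,1],
  [2.4,-3.2,0,0,0,0,1],
])

```text
time: 1.5
tool_pos: [444.4, -297.3, 230.2]
ee_rot: [-0.0, 0.999, -0.04, -0.0]
contact_force: [0.6, 0.4, 0.2]
grip_width: 87.0
grasp_force: 0.0
```

apply_moves([
  [-0.3,-3.2,0,0,0,0,1],
  [-0.3,-3.2,0,0,0,0,1],
  [-0.3,-3.2,0,0,0,0,1],
  [-0.2,-3.2,0,0,0,0,1],
  [-0.2,-3.2,0,0,0,0,1],
  [-0.2,-3.2,0,0,0,0,1],
  [-0.2,-3.2,0,0,0,0,1],
  [-0.2,-3.2,0,0,0,0,1],
  [-0.2,-3.2,0,0,0,0,1],
  [-0.2,-3.2,0,0,0,0,1],
  [0,0,0,0,0,0,1],
  [0,0,0,0,0,0,1],
])

```text
time: 2.7
tool_pos: [446.0, 22.2, 230.3]
ee_rot: [0.0, 0.999, -0.039, -0.0]
contact_force: [0.5, -1.0, -0.5]
grip_width: 87.1
grasp_force: 0.0
```

Run:
```python
from h import *
go([443,22,230],rot(-4.5))
im,p=grab('wrist','w1'); x,q,s=pose()
print(np.array(p['cam_to_world']),p['fx'],p['cx'],p['cy'])
for X in ([443,22,140],[458,21,55]): print(proj(p,X))
cv2.imwrite('pics/w1b.png',cv2.resize(im[:,:,::-1],(800,600)))
```

```text
pos [446.    22.17 230.26] shift(cm) cur axes [-0.3   0.04  0.03] | target axes [-0.3   0.04  0.03] | turn deg [0.03 0.02 0.04] F [ 0.53 -1.04 -0.5 ] w 87.1443519642479 0.0 t 2.7
[[ -0.08  -0.95  -0.31 530.9 ]
 [ -1.     0.08   0.02  15.46]
 [ -0.     0.31  -0.95 412.99]
 [  0.     0.     0.     1.  ]] 319.8605189001361 258.75226513779285 189.21405441719045
[259.43 189.12]
[259.16 153.52]
```

View pics/w1b.png

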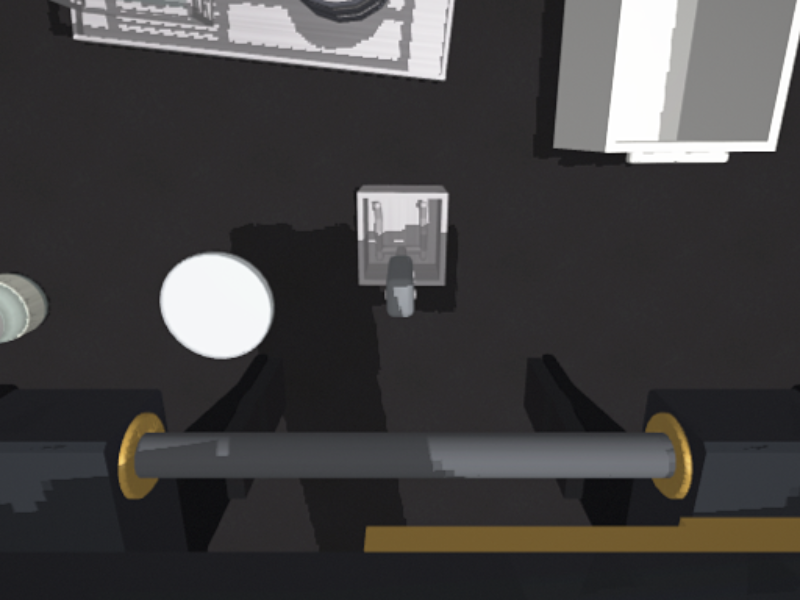

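The wrist view shows the handle top at (401,302), the pot centred at (403,236), and the prongs pointing to +x. Both positions match the estimate within 3 mm, so I'll descend and grip.

apply_moves([
  [-0.5,-0.2,2.0,0,0,0,1],
  [0,0,2.0,0,0,0,1],
  [0,0,2.0,0,0,0,1],
  [0,0,2.0,0,0,0,1],
  [0,0,2.0,0,0,0,1],
  [0,0,1.6,0,0,0,1],
  [0,0,0,0,0,0,0],
  [0,0,0,0,0,0,-0.3],
  [0,0,0,0,0,0,-1],
  [0,0,0,0,0,0,-1],
  [0,0,0,0,0,0,-1],
  [0,0,0,0,0,0,-1],
  [0,0,0,0,0,0,-1],
  [0,0,0,0,0,0,-1],
], squeeze=50)

```text
time: 4.15
tool_pos: [441.4, 24.4, 114.5]
ee_rot: [0.0, 0.999, -0.04, 0.0]
contact_force: [0.2, 0.4, -0.6]
grip_width: 30.9
grasp_force: 0.0
```

apply_moves([
  [0,0,0,0,0,0,-1],
  [0,0,0,0,0,0,-1],
  [0,0,0,0,0,0,-1],
  [0,0,0,0,0,0,-1],
  [0,0,0,0,0,0,-1],
])

```text
time: 4.65
tool_pos: [441.4, 24.4, 114.4]
ee_rot: [0.0, 0.999, -0.04, 0.0]
contact_force: [-0.2, -0.4, 0.4]
grip_width: 15.1
grasp_force: 50.0
```

apply_moves([
  [0,0,-0.5,0,0,0,-1],
  [0,0,-1,0,0,0,-1],
  [0,0,-1.5,0,0,0,-1],
  [0,0,-2,0,0,0,-1],
  [0,0,-2,0,0,0,-1],
  [0,0,-2,0,0,0,-1],
  [0,0,-2,0,0,0,-1],
  [0,0,-2,0,0,0,-1],
  [0,0,-2,0,0,0,-1],
  [0,0,0,0,0,0,-1],
  [0,0,0,0,0,0,-1],
  [0,0,0,0,0,0,-1],
])

```text
time: 5.85
tool_pos: [440.9, 24.4, 263.7]
ee_rot: [0.0, 0.999, -0.04, -0.001]
contact_force: [0.2, -0.3, -1.1]
grip_width: 15.2
grasp_force: 50.0
```

Run:
```python
from h import *
im,p=grab('wrist','w2'); x,q,s=pose(); ims,ps=grab('scene','s2')
print(x,s['grip_width'],s['contact_force'],s['moment'])
Rl=R.from_euler('z',-4.5,degrees=True)
F=x-np.array([0,0,110.4])
for L in ([41,18,16],[41,-18,16],[26,18,4],[26,-18,4],[-9,18,3],[-9,-18,3],[0,0,136]):
    X=F+Rl.apply(L); print(L,'wrist*2',(proj(p,X)-[140,60])*4,'scene*1',proj(ps,X))
a=im[60:210,140:340][:,:,::-1]; a=cv2.resize(a,(800,600),interpolation=cv2.INTER_CUBIC); cv2.imwrite('pics/w2b.png',a)
```

```text
[440.83  24.38 263.58] 15.127618869012752 [-0.42 -0.49 -2.42] [-0.01  0.06  0.03]
[41, 18, 16] wrist*2 [392.62 317.44] scene*1 [336.89 178.4 ]
[41, -18, 16] wrist*2 [558.71 317.09] scene*1 [321.02 171.3 ]
[26, 18, 4] wrist*2 [397.31 374.44] scene*1 [339.25 177.64]
[26, -18, 4] wrist*2 [554.32 374.11] scene*1 [323.68 170.71]
[-9, 18, 3] wrist*2 [400.64 518.24] scene*1 [346.39 167.54]
[-9, -18, 3] wrist*2 [551.61 517.95] scene*1 [331.08 160.93]
[0, 0, 136] wrist*2 [475.98 755.17] scene*1 [347.21 117.82]
```

View pics/w2b.png

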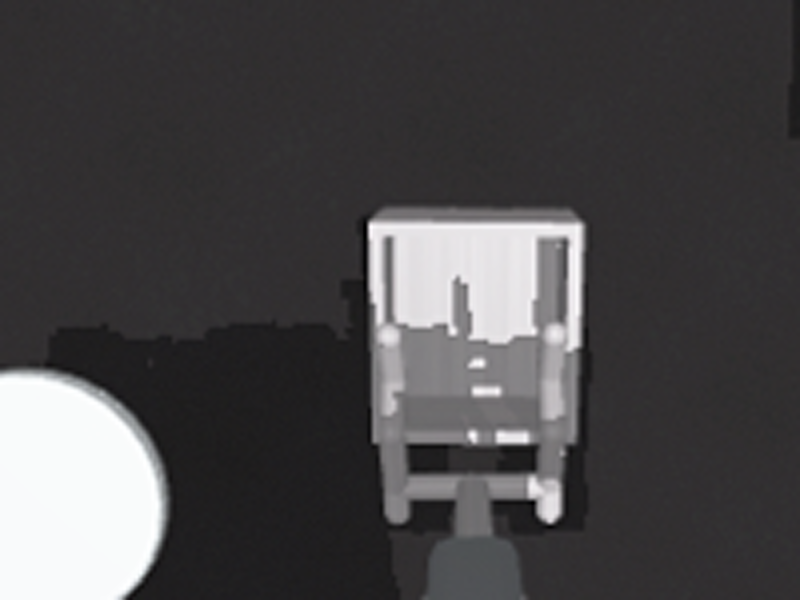

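The close-up shows the lifter straight in the grip. Tips are at (387,333) and (555,332), heels at (397,515) and (549,512), so it sits within 1–2 mm of the model. I'll lean it and go to the pre-approach pose.

apply_moves([
  [0,0,0,0,0,5.5,-1],
  [0,0,0,0,6,0,-1],
  [0,0,0,0,6,0,-1],
  [0,0,0,0,6,0,-1],
  [0,0,0,0,6,0,-1],
  [0,0,0,0,6,0,-1],
  [0,0,0,0,0,0,-1],
  [0,0,0,0,0,0,-1],
])

```text
time: 6.75
tool_pos: [439.2, 23.2, 266.4]
ee_rot: [0.023, 0.972, -0.086, 0.22]
contact_force: [0.9, -0.0, -1.3]
grip_width: 15.0
grasp_force: 50.0
```

Run:
```python
from h import *
go([527.5,189,191],rot(-10,30)); go([507.5,192,225],rot(-10,30))
```

```text
pos [439.25  23.23 266.36] shift(cm) cur axes [  2.   -17.93   9.16] | target axes [  1.27 -17.86   9.43] | turn deg [0.46 4.47 0.03] F [ 0.93 -0.05 -1.32] w 14.995803162494006 49.95481073856354 t 6.75
pos [439.25  23.23 266.36] shift(cm) cur axes [  1.64 -17.85   5.22] | target axes [  1.22 -17.81   5.48] | turn deg [0.46 4.47 0.03] F [ 0.93 -0.05 -1.32] w 14.995803162494006 49.95481073856354 t 6.75
```

apply_moves([
  [0,0,0,0.2,2.2,0,-1],
  [0,0,0,0.2,2.3,0,-1],
  [0.1,-1.8,0.5,0,0,0,-1],
  [0.1,-1.8,0.5,0,0,0,-1],
  [0.1,-1.8,0.5,0,0,0,-1],
  [0.1,-1.8,0.5,0,0,0,-1],
  [0.1,-1.8,0.6,0,0,0,-1],
  [0.1,-1.8,0.6,0,0,0,-1],
  [0.1,-1.8,0.6,0,0,0,-1],
  [0.1,-1.8,0.6,0,0,0,-1],
  [0.2,-1.8,0.6,0,0,0,-1],
  [0.2,-1.6,0.5,0,0,0,-1],
  [0,0,0,0,0,0,-1],
  [0,0,0,0,0,0,-1],
])

```text
time: 8.15
tool_pos: [509.6, 188.9, 222.7]
ee_rot: [0.026, 0.966, -0.087, 0.244]
contact_force: [0.6, -0.2, -1.5]
grip_width: 15.0
grasp_force: 50.0
```

Run:
```python
from h import *
go([527.5,189,191],rot(-10,30))
im,p=grab('wrist','w3'); x,q,s=pose()
B=np.array([657.7,166.5,140]);Rs=R.from_euler('z',-10,degrees=True)
for n,L in (('bar',[0,0,0]),('barL',[0,28,0]),('barR',[0,-28,0]),('tip',[-17,0,7.5]),('rodmid',[-34,-62,55]),('rod at hook',[-34,0,55]),('fr fl',[-45,42,-54]),('fr fr',[-45,-42,-54])):
    print(n,proj(p,B+Rs.apply(L))*1.5625)
cv2.imwrite('pics/w3b.png',cv2.resize(im[:,:,::-1],(800,600),interpolation=cv2.INTER_CUBIC))
```

```text
pos [509.64 188.87 222.69] shift(cm) cur axes [ 0.04 -0.36  3.62] | target axes [-0.06 -0.32  3.62] | turn deg [ 0.55  1.63 -0.2 ] F [ 0.59 -0.24 -1.5 ] w 14.96162285815951 49.95432257652283 t 8.15
bar [395.33 122.2 ]
barL [349.93 122.45]
barR [440.67 121.95]
tip [395.35 141.86]
rodmid [519.05 126.58]
rod at hook [394.42 127.29]
fr fl [337.17 221.13]
fr fr [455.97 220.29]
```

View pics/w3b.png

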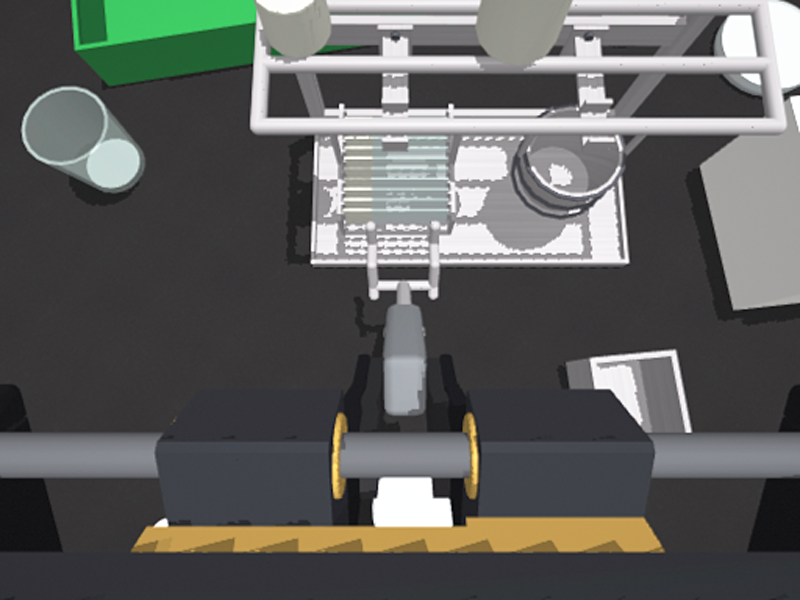

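The wrist view agrees with the predicted positions within 2 mm:
- The front rod is at v=127, with ends at u=255 and u=780.
- The hook end is at (396,140).
- The rack frame is centred at u≈397.

I'll go down to the pre-approach.

apply_moves([
  [0,-0.1,0.6,0.3,0.8,0,-1],
  [0,-0.1,0.6,0.2,0.8,-0.2,-1],
  [0,0,0.8,0,0,0,-1],
  [0,0,0.8,0,0,0,-1],
  [0,0,0.8,0,0,0,-1],
  [0,0,0,0,0,0,-1],
  [0,0,0,0,0,0,-1],
])

```text
time: 8.9
tool_pos: [527.4, 187.7, 192.3]
ee_rot: [0.023, 0.962, -0.084, 0.259]
contact_force: [0.6, -0.1, -1.2]
grip_width: 15.0
grasp_force: 50.0
```

Run:
```python
from h import *
go([586.4,178,191],rot(-10,30)); go([586.4,178,213.1],rot(-10,30))
```

```text
pos [527.42 187.69 192.27] shift(cm) cur axes [ 5.1  -0.07  3.11] | target axes [ 5.11 -0.07  3.1 ] | turn deg [ 0.06 -0.15  0.01] F [ 0.59 -0.1  -1.22] w 14.965973783565907 49.954655170440674 t 8.9
pos [527.42 187.69 192.27] shift(cm) cur axes [ 6.21 -0.07  1.2 ] | target axes [ 6.22 -0.07  1.18] | turn deg [ 0.06 -0.15  0.01] F [ 0.59 -0.1  -1.22] w 14.965973783565907 49.954655170440674 t 8.9
```

apply_moves([
  [0.85,0,0.5,0,0,0,-1],
  [0.85,0,0.5,0,0,0,-1],
  [0.85,0,0.5,0,0,0,-1],
  [0.85,0,0.5,0,0,0,-1],
  [0.85,0,0.55,0,0,0,-1],
  [0.85,0,0.55,0,0,0,-1],
  [0,0,0,0,0,0,-1],
  [0,0,0,0,0,0,-1],
  [0,0,0,0,0,0,-1],
])

```text
time: 9.8
tool_pos: [584.0, 176.8, 193.5]
ee_rot: [0.021, 0.962, -0.081, 0.258]
contact_force: [0.1, -0.7, -1.5]
grip_width: 14.7
grasp_force: 50.0
```

Run:
```python
from h import *
go([586.4,178,213.1],rot(-10,30))
im,p=grab('scene','s4'); B=np.array([657.7,166.5,140]); u,v=proj(p,B).astype(int);print(u,v)
T=np.array([0,0,1]);x,q,s=pose()
for L in ([38,18,17],[38,-18,17],[0,0,110.4]):
    X=x+q.apply(np.array([L[0],-L[1],110.4-L[2]]));print(L,X,proj(p,X))
w,_=grab('wrist','w4')
a=cv2.resize(im[v-60:v+60,u-80:u+80][:,:,::-1],(800,600),interpolation=cv2.INTER_CUBIC);
b=cv2.resize(w[0:120,160:350][:,:,::-1],(800,505),interpolation=cv2.INTER_CUBIC)
cv2.imwrite('pics/s4b.png',np.vstack([cv2.resize(a,(800,340))[:,:],cv2.resize(b,(800,260))]))
```

```text
pos [583.99 176.78 193.49] shift(cm) cur axes [ 1.17 -0.16 -1.59] | target axes [ 1.17 -0.16 -1.59] | turn deg [-0.27 -0.06  0.28] F [ 0.13 -0.73 -1.49] w 14.674900808431826 49.95478928089142 t 9.8
366 282
[38, 18, 17] [665.75 180.64 131.7 ] [372.03 292.62]
[38, -18, 17] [659.7  145.15 131.65] [353.53 280.67]
[0, 0, 110.4] [584.17 176.19 193.48] [392.39 236.53]
```

View pics/s4b.png

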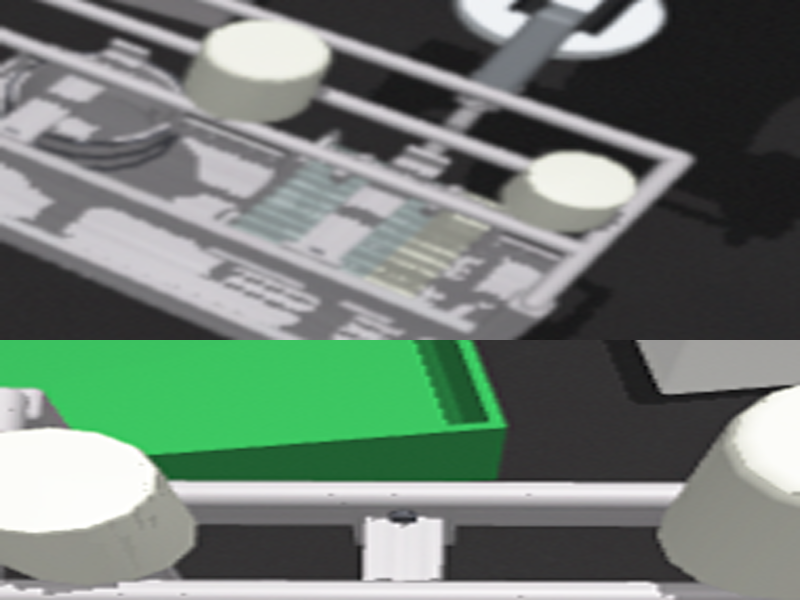

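The scene crop shows the lifter under the tier at the hook with nothing touching, and the forces are at noise level. I'll rise slowly into contact.

apply_moves([
  [0.3,-0.1,-0.2,0,0,0.2,-1],
  [0.2,0,-0.2,0,0,0,-1],
  [0.2,0,-0.3,0,0,0,-1],
  [0.2,0,-0.3,0,0,0,-1],
  [0.1,0,-0.3,0,0,0,-1],
  [0.15,0,-0.3,0,0,0,-1],
  [0,0,0,0,0,0,-1],
  [0,0,0,0,0,0,-1],
])

```text
time: 10.7
tool_pos: [586.7, 176.5, 212.9]
ee_rot: [0.021, 0.962, -0.084, 0.258]
contact_force: [0.7, 0.3, -1.7]
grip_width: 15.3
grasp_force: 50.0
```

apply_moves([
  [0.15,0,-0.26,0,0,0,-1],
  [0.15,0,-0.26,0,0,0,-1],
  [0,0,0,0,0,0,-1],
  [0,0,0,0,0,0,-1],
])

```text
time: 11.1
tool_pos: [586.6, 176.4, 218.7]
ee_rot: [0.021, 0.962, -0.084, 0.258]
contact_force: [0.6, 0.2, -3.7]
grip_width: 14.9
grasp_force: 50.0
```

Run:
```python
from h import *
go([586.4,178,231],rot(-10,30)); s=r.get_state(); print(s['moment'])
```

```text
pos [586.59 176.39 218.72] shift(cm) cur axes [ 0.57 -0.16 -1.09] | target axes [ 0.57 -0.16 -1.09] | turn deg [-0.22 -0.02 -0.  ] F [ 0.65  0.23 -3.66] w 14.8817521915529 49.95062828063965 t 11.1
[ 0.21  1.14 -0.01]
```

apply_moves([
  [0.15,0,-0.26,0,0,0,-1],
  [0.15,0,-0.26,0,0,0,-1],
  [0.15,0,-0.26,0,0,0,-1],
  [0.15,0,-0.26,0,0,0,-1],
  [0,0,0,0,0,0,-1],
  [0,0,0,0,0,0,-1],
  [0,0,0,0,0,0,-1],
])

```text
time: 11.8
tool_pos: [586.6, 176.3, 230.7]
ee_rot: [0.021, 0.962, -0.084, 0.258]
contact_force: [0.1, -0.7, -2.4]
grip_width: 14.8
grasp_force: 50.0
```

Run:
```python
from h import *
go([586.4,178,231],rot(-10,30)); s=r.get_state(); print(s['moment'])
im,p=grab('wrist','w5'); cv2.imwrite('pics/w5b.png',cv2.resize(im[:,:,::-1],(800,600),interpolation=cv2.INTER_CUBIC))
```

```text
pos [586.6  176.34 230.68] shift(cm) cur axes [-0.03 -0.16 -0.05] | target axes [-0.03 -0.16 -0.05] | turn deg [-0.22 -0.02  0.01] F [ 0.1  -0.7  -2.42] w 14.751783440542974 49.95109140872955 t 11.8
[0.23 1.14 0.  ]
```

View pics/w5b.png

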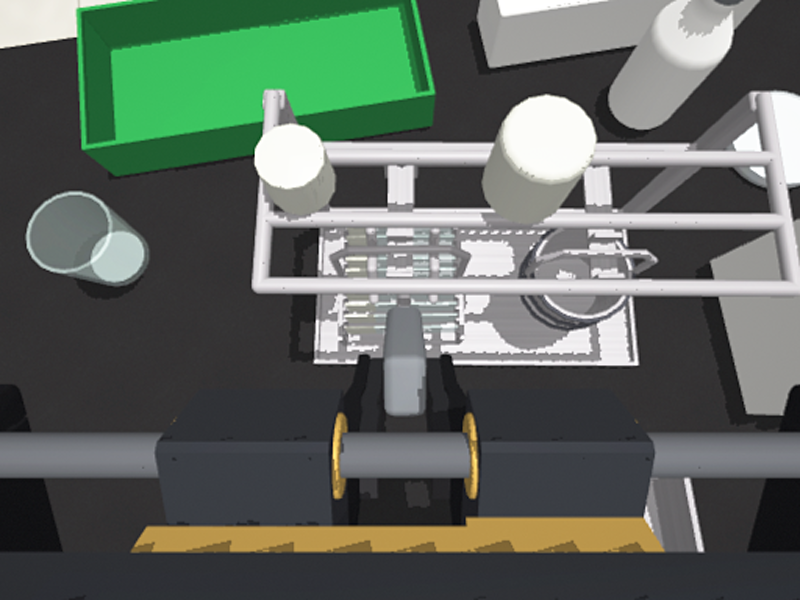

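The wrist view shows the bar at v≈248 (u 332–468) resting on both prongs, with the tips at (372,265) and (433,262). It is up off the hook. I'll draw it out level.

apply_moves([
  [-0.15,0,-0.09,0,0,0,-1],
  [-0.3,0,-0.17,0,0,0,-1],
  [-0.45,0,-0.26,0,0,0,-1],
  [-0.6,0,-0.35,0,0,0,-1],
  [-0.7,0,-0.4,0,0,0,-1],
  [-0.7,0,-0.4,0,0,0,-1],
  [-0.7,0,-0.4,0,0,0,-1],
  [-0.7,0,-0.4,0,0,0,-1],
  [-0.7,0,-0.4,0,0,0,-1],
  [-0.7,0,-0.4,0,0,0,-1],
  [-0.7,0,-0.4,0,0,0,-1],
  [-0.7,0,-0.4,0,0,0,-1],
  [-0.7,0,-0.4,0,0,0,-1],
  [-0.7,0,-0.4,0,0,0,-1],
  [-0.7,0,-0.4,0,0,0,-1],
  [-0.6,0,-0.35,0,0,0,-1],
  [-0.4,0,-0.23,0,0,0,-1],
  [-0.2,0,-0.12,0,0,0,-1],
  [0,0,0,0,0,0,-1],
  [0,0,0,0,0,0,-1],
])

```text
time: 13.85
tool_pos: [468.7, 196.9, 230.5]
ee_rot: [0.021, 0.962, -0.084, 0.258]
contact_force: [0.6, -0.1, -2.2]
grip_width: 14.9
grasp_force: 50.0
```

Run:
```python
from h import *
go([470,150,330],rot(-4,0));go([470,150,330],rot(-10,30))
```

```text
pos [468.71 196.93 230.55] shift(cm) cur axes [ 5.79  4.57 -8.16] | target axes [ 0.46  4.67 -9.95] | turn deg [  1.35 -30.02  -5.81] F [ 0.57 -0.09 -2.16] w 14.859873352796072 49.950932264328 t 13.85
pos [468.71 196.93 230.55] shift(cm) cur axes [ 5.79  4.57 -8.16] | target axes [ 5.79  4.6  -8.14] | turn deg [-0.23 -0.04 -0.  ] F [ 0.57 -0.09 -2.16] w 14.859873352796072 49.950932264328 t 13.85
```

apply_moves([
  [0.15,0,-0.26,0,0,0,-1],
  [0.35,0,-0.6,0,0,0,-1],
  [0.5,0,-0.87,0,0,0,-1],
  [0.5,0,-0.87,0,0,0,-1],
  [0.5,0,-0.87,0,0,0,-1],
  [0.5,0,-0.87,0,0,0,-1],
  [0.5,0,-0.87,0,0,0,-1],
  [0.5,0,-0.87,0,0,0,-1],
  [0.5,0,-0.87,0,0,0,-1],
  [0.5,0,-0.87,0,0,0,-1],
  [0.35,0,-0.6,0,0,0,-1],
  [0.15,0,-0.26,0,0,0,-1],
])

```text
time: 15.05
tool_pos: [468.5, 196.8, 331.6]
ee_rot: [0.021, 0.962, -0.084, 0.259]
contact_force: [-0.7, 0.7, -3.6]
grip_width: 14.8
grasp_force: 50.0
```

apply_moves([
  [0,0,0,0,-0.5,0,-1],
  [0,0,0,0,-1,0,-1],
  [0,0,0,0,-1.5,0,-1],
  [0,0,0,0,-2,0,-1],
  [0,0,0,0,-2,0,-1],
  [0,0,0,0,-2,0,-1],
  [0,0,0,0,-2,0,-1],
  [0,0,0,0,-2,0,-1],
  [0,0,0,0,-2,0,-1],
  [0,0,0,0,-2,0,-1],
  [0,0,0,0,-2,0,-1],
  [0,0,0,0,-2,0,-1],
  [0,0,0,0,-2,0,-1],
  [0,0,0,0,-2,0,-1],
  [0,0,0,0,-2,0,-1],
  [0,0,0,0,-1.5,0,-1],
  [0,0,0,0,-1,0,-1],
  [0,0,0,0,-0.5,0,-1],
  [0,0,0,0,0,0,-1],
  [0,0,0,0,0,0,-1],
])

```text
time: 17.05
tool_pos: [468.2, 196.9, 330.7]
ee_rot: [-0.002, 0.996, -0.086, 0.001]
contact_force: [-0.2, 0.2, -3.0]
grip_width: 15.0
grasp_force: 50.0
```

Run:
```python
from h import *
go([468,192,340],rot(-4.2,0)); print(r.get_state()['moment'])
```

```text
pos [468.2  196.88 330.74] shift(cm) cur axes [ 0.06  0.48 -0.93] | target axes [ 0.02  0.49 -0.93] | turn deg [-0.19 -0.07 -5.66] F [-0.22  0.19 -3.05] w 15.011070649523674 49.951075315475464 t 17.05
[0.09 0.09 0.01]
```

apply_moves([
  [0,0,0,0,0,-1,-1],
  [0,0.3,0,0,0,-1.6,-1],
  [0,0.7,0,-0.1,0,-1.6,-1],
  [0.1,1.1,0,-0.1,0,-1,-1],
  [0.1,1.5,0,0,0,-0.4,-1],
  [0.1,2,0,0,0,0,-1],
  [0.2,2.3,0,0,0,0,-1],
  [0.2,2.3,0,0,0,0,-1],
  [0.2,2.3,0,0,0,0,-1],
  [0.2,2.3,0,0,0,0,-1],
  [0.2,2.3,0,0,0,0,-1],
  [0.2,2.3,0,0,0,0,-1],
  [0.2,2.3,0,0,0,0,-1],
  [0.2,2.3,0,0,0,0,-1],
  [0.2,2.3,0,0,0,0,-1],
  [0.2,2.3,0,0,0,0,-1],
  [0.2,2,0,0,0,0,-1],
  [0.1,1.5,0,0,0,0,-1],
  [0.1,1,0,0,0,0,-1],
  [0,0.4,0,0,0,0,-1],
])

```text
time: 19.05
tool_pos: [469.2, -139.9, 330.7]
ee_rot: [0.0, 0.999, -0.038, 0.0]
contact_force: [0.1, 0.7, -3.2]
grip_width: 15.4
grasp_force: 50.0
```

apply_moves([
  [0.15,0,0,0,0,0,-1],
  [0.3,0,0,0,0,0,-1],
  [0.45,0,0,0,0,0,-1],
  [0.6,0,0,0,0,0,-1],
  [0.7,0,0,0,0,0,-1],
  [0.8,0,0,0,0,0,-1],
  [0.8,0,0,0,0,0,-1],
  [0.7,0,0,0,0,0,-1],
  [0.6,0,0,0,0,0,-1],
  [0.45,0,0,0,0,0,-1],
  [0.3,0,0,0,0,0,-1],
  [0.15,0,0,0,0,0,-1],
  [0,0,0,0,0,0,-1],
  [0,0,0,0,0,0,-1],
])

```text
time: 20.45
tool_pos: [529.0, -143.8, 330.8]
ee_rot: [0.0, 0.999, -0.037, 0.0]
contact_force: [-0.2, 1.5, -1.9]
grip_width: 14.8
grasp_force: 50.0
```

Run:
```python
from h import *
go([552.5,-155.3,330],rot(-3.8,0)); print(r.get_state()['moment'])
im,p=grab('wrist','w6'); t,pt=grab('top','t6')
cv2.imwrite('pics/w6b.png',cv2.resize(im[:,:,::-1],(800,600),interpolation=cv2.INTER_CUBIC))
x,q,s=pose()
for L in ([26,28,11],[26,-28,11],[71,42,-43],[71,-42,-43],[-19,42,-43]):
    X=x+q.apply(np.array([L[0],-L[1],110.4-L[2]]));print(L,X,proj(p,X)*1.5625)
```

```text
pos [ 528.95 -143.8   330.81] shift(cm) cur axes [2.43 0.97 0.08] | target axes [2.43 0.99 0.08] | turn deg [ 0.01 -0.05 -0.49] F [-0.19  1.52 -1.86] w 14.837715018292803 49.95079457759857 t 20.45
[0.05 0.09 0.03]
[26, 28, 11] [ 557.05 -117.91  231.49] [355.88 242.7 ]
[26, -28, 11] [ 552.85 -173.75  231.51] [453.53 242.57]
[71, 42, -43] [ 603.02 -107.34  177.53] [339.9  157.28]
[71, -42, -43] [ 596.73 -191.1   177.56] [469.4  157.08]
[-19, 42, -43] [ 513.27 -100.6   177.45] [345.16 289.79]
```

View pics/w6b.png

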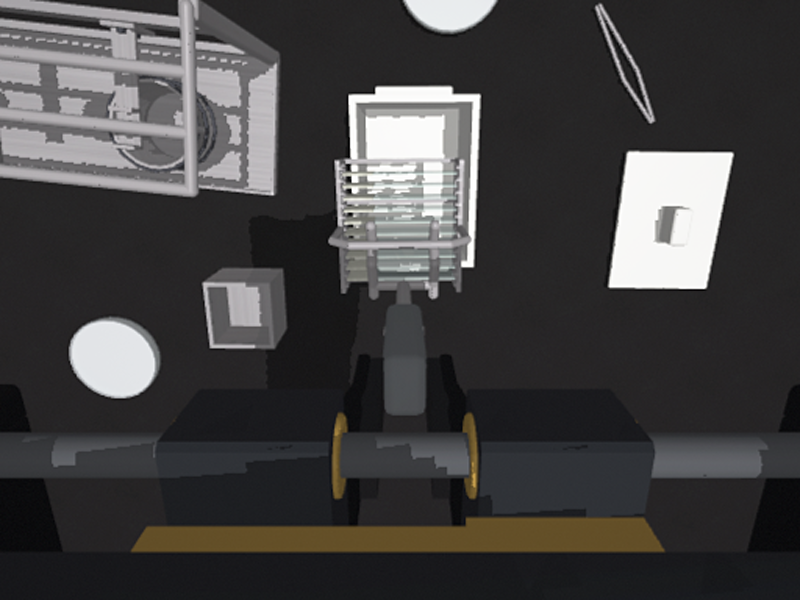

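The wrist view shows the rack hanging level on the lifter. The bail runs u 331–469 with the bar at v=241, and the dish rim's far corners are at (349,95) and (480,95). I'll fit the dish edges in this view, measured relative to the rack.

Run:
```python
from h import *
im=cv2.imread('pics/w6.png').astype(float).mean(2); p=r.camera_params('wrist'); x,q,s=pose()
def edge(row,u0,u1,rising):
    a=im[row,u0:u1]; d=np.diff(a)*(1 if rising else -1); i=int(d.argmax())
    lo,hi=a[max(i-2,0)],a[min(i+3,len(a)-1)]; th=(lo+hi)/2
    for k in range(max(i-2,0),i+3):
        if (a[k]-th)*(a[k+1]-th)<=0: return u0+k+(th-a[k])/(a[k+1]-a[k])
def fit(rows,u0,u1,ris,z):
    P=[]
    for v in rows:
        u=edge(v,u0,u1,ris)
        if u: P.append(onz(p,u,v,z)[:2])
    P=np.array(P); m=np.polyfit(P[:,0],P[:,1],1); res=P[:,1]-np.polyval(m,P[:,0]); k=abs(res-np.median(res))<1
    m=np.polyfit(P[k,0],P[k,1],1); return m,k.sum(),res[k].std()
L=fit(range(63,98),215,232,True,108);Rr=fit(range(63,165),300,316,False,108)
print('L',L,'R',Rr,'deg',np.degrees(np.arctan([L[0][0],Rr[0][0]])))
for X in (530,572): print(X,np.polyval(L[0],X),np.polyval(Rr[0],X))
# far edge
V=[]
for u in list(range(226,236))+list(range(294,304)):
    c=im[50:70,u]; i=np.diff(c).argmax(); V.append(onz(p,u,50+i+.5,108)[:2])
V=np.array(V);print('far',V[:10].mean(0),V[10:].mean(0))
# rack bail legs at bar height: outer bail ends (331,241),(469,241) /1.5625
for u in (331,400,469): print('bail',onz(p,u/1.5625,241/1.5625,231.5), 'in tool',q.inv().apply(onz(p,u/1.5625,241/1.5625,231.5)-x))
a=im[150:160,200:310].mean(0)
rows=im[104:112,205:310]
print(rows[:, :20].astype(int).tolist()[3],rows[:,-25:].astype(int).tolist()[3])
```

```text
L (array([ -0.07, -63.81]), np.int64(35), np.float64(0.10035944161337174)) R (array([  -0.07, -163.09]), np.int64(102), np.float64(0.0968627400024522)) deg [-4.05 -4.12]
530 -101.30241991494552 -201.22581905517217
572 -104.27383174364122 -204.24779514490066
far [ 646.16 -119.13] [ 640.03 -199.04]
bail [ 559.1  -103.81  231.5 ] in tool [ 27.   -42.22  99.39]
bail [ 556.09 -143.23  231.5 ] in tool [26.94 -2.67 99.4 ]
bail [ 553.07 -182.65  231.5 ] in tool [26.88 36.86 99.42]
[38, 37, 38, 39, 37, 37, 38, 37, 17, 134, 191, 223, 192, 166, 117, 94, 55, 22, 9, 135] [164, 164, 164, 164, 166, 134, 105, 181, 199, 212, 212, 192, 135, 116, 117, 107, 252, 253, 252, 255, 180, 52, 34, 38, 38]
```

apply_moves([
  [0.15,0.1,0,0,0,-0.2,-1],
  [0.3,0.15,0,0,0,0,-1],
  [0.4,0.15,0,0,0,0,-1],
  [0.4,0.15,0,0,0,0,-1],
  [0.4,0.15,0,0,0,0,-1],
  [0.4,0.15,0,0,0,0,-1],
  [0.26,0.1,0,0,0,0,-1],
  [0.1,0.05,0,0,0,0,-1],
  [0,0,0.4,0,0,0,-1],
  [0,0,0.7,0,0,0,-1],
  [0,0,0.8,0,0,0,-1],
  [0,0,0.5,0,0,0,-1],
  [0,0,0.2,0,0,0,-1],
  [0,0,0,0,0,0,-1],
  [0,0,0,0,0,0,-1],
  [0,0,0,0,0,0,-1],
])

```text
time: 22.15
tool_pos: [552.6, -155.5, 305.1]
ee_rot: [0.0, 0.999, -0.036, 0.001]
contact_force: [0.0, -0.2, -3.6]
grip_width: 15.1
grasp_force: 50.0
```

Run:
```python
from h import *
go([552.2,-155.5,304],rot(-4.1,0))
im,p=grab('wrist','w7'); x,q,s=pose()
cv2.imwrite('pics/w7b.png',cv2.resize(im[60:210,160:360][:,:,::-1],(800,600),interpolation=cv2.INTER_CUBIC))
```

```text
pos [ 552.55 -155.51  305.09] shift(cm) cur axes [-0.04  0.    0.11] | target axes [-0.04  0.    0.11] | turn deg [ 0.02 -0.08  0.01] F [ 0.01 -0.22 -3.56] w 15.076733943598834 49.95065152645111 t 22.15
```

View pics/w7b.png

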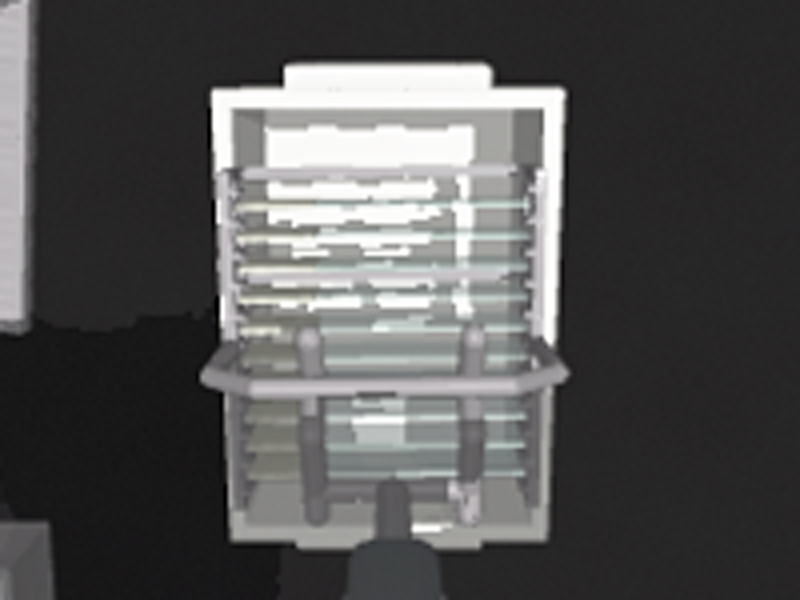

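The crop shows the rack above the dish mouth: frame outer edges at u≈217 and 547 (v≈180), rim outer edges at u≈212 and 565 (v=90). I'll compute the lateral offset.

Run:
```python
from h import *
p=r.camera_params('wrist'); x,q,s=pose()
N=lambda u,v:(u/4+160-.375,v/4+60-.375)
yd=-4.1; Rd=R.from_euler('z',yd,degrees=True).inv()
def loc(u,v,z): return Rd.apply(onz(p,*N(u,v),z)-np.array([576.3,-154.5,0]))
bz=x[2]-99.4
for n,u,v,z in (('rimL',212,100,108),('rimR',566,100,108),('rimR2',556,320,108),('rimL2',230,538,108),('rimR3',549,538,108),('far',390,89,108),('frL',217,185,bz-54),('frR',547,185,bz-54),('frLn',243,505,bz-54),('frRn',530,505,bz-54),('bailL',201,376,bz),('bailR',569,373,bz),('bar',385,382,bz)):
    print(n,loc(u,v,z))
```

```text
rimL [ 63.27  49.54 108.  ]
rimR [ 63.13 -50.38 108.  ]
rimR2 [  1.01 -49.84 108.  ]
rimL2 [-67.25  49.83 108.  ]
rimR3 [-67.36 -50.16 108.  ]
far [ 66.14  -0.71 108.  ]
frL [ 42.45  43.18 151.69]
frR [ 42.35 -40.88 151.69]
frLn [-42.89  39.81 151.69]
frRn [-42.98 -39.16 151.69]
bailL [  4.06  41.21 205.69]
bailR [  4.64 -41.09 205.69]
bar [  2.65   0.05 205.69]
```

apply_moves([
  [0,0.06,0,0,0,0,-1],
  [0,0,0.3,0,0,0,-1],
  [0,0,0.4,0,0,0,-1],
  [0,0,0.4,0,0,0,-1],
  [0,0,0.4,0,0,0,-1],
  [0,0,0.4,0,0,0,-1],
  [0,0,0.4,0,0,0,-1],
  [0,0,0.2,0,0,0,-1],
  [0,0,0,0,0,0,-1],
  [0,0,0,0,0,0,-1],
])

```text
time: 23.2
tool_pos: [552.4, -156.1, 279.9]
ee_rot: [0.0, 0.999, -0.036, 0.0]
contact_force: [0.4, 0.2, -3.7]
grip_width: 15.1
grasp_force: 50.0
```

Run:
```python
from h import *
f=[]
for i in range(4):
    go([552.2,-156,193],rot(-4.1,0)) if i==0 else grab('scene','sx'); s=r.get_state(); f.append(list(s['contact_force'])+list(s['moment']))
print(np.mean(f,0))
```

```text
pos [ 552.44 -156.09  279.86] shift(cm) cur axes [-0.03 -0.01  8.69] | target axes [-0.02 -0.01  8.69] | turn deg [ 0.01 -0.05  0.02] F [ 0.36  0.18 -3.75] w 15.115771278570536 49.95093047618866 t 23.2
[ 0.11  0.05 -3.06  0.02  0.05  0.  ]
```

apply_moves([
  [0,0,0.3,0,0,0,-1],
  [0,0,0.5,0,0,0,-1],
  [0,0,0.6,0,0,0,-1],
  [0,0,0.6,0,0,0,-1],
  [0,0,0.6,0,0,0,-1],
  [0,0,0.6,0,0,0,-1],
  [0,0,0.6,0,0,0,-1],
  [0,0,0.6,0,0,0,-1],
  [0,0,0.6,0,0,0,-1],
  [0,0,0.6,0,0,0,-1],
  [0,0,0.6,0,0,0,-1],
  [0,0,0.6,0,0,0,-1],
  [0,0,0.4,0,0,0,-1],
  [0,0,0.3,0,0,0,-1],
  [0,0,0.2,0,0,0,-1],
  [0,0,0.1,0,0,0,-1],
  [0,0,0,0,0,0,-1],
  [0,0,0,0,0,0,-1],
])

```text
time: 25.15
tool_pos: [552.6, -156.1, 202.0]
ee_rot: [0.0, 0.999, -0.036, 0.001]
contact_force: [0.3, -0.2, -3.2]
grip_width: 14.8
grasp_force: 50.0
```

apply_moves([
  [0,0,0.1,0,0,0,-1],
  [0,0,0.1,0,0,0,-1],
  [0,0,0.1,0,0,0,-1],
  [0,0,0.1,0,0,0,-1],
  [0,0,0.1,0,0,0,-1],
  [0,0,0.1,0,0,0,-1],
  [0,0,0.1,0,0,0,-1],
  [0,0,0.1,0,0,0,-1],
  [0,0,0.1,0,0,0,-1],
  [0,0,0.1,0,0,0,-1],
  [0,0,0.1,0,0,0,-1],
  [0,0,0.1,0,0,0,-1],
  [0,0,0,0,0,0,-1],
  [0,0,0,0,0,0,-1],
])

```text
time: 26.55
tool_pos: [552.5, -156.2, 189.8]
ee_rot: [0.0, 0.999, -0.036, 0.001]
contact_force: [0.8, 0.4, -1.2]
grip_width: 15.1
grasp_force: 50.0
```

```bash
cat > fc.py <<'E'
from h import *
f=[]
for i in range(4):
    im,p=grab('scene','sx') if i<3 else grab('wrist','wx'); s=r.get_state(); f.append(list(s['contact_force'])+list(s['moment']))
print(np.mean(f,0)); go([552.2,-156,193],rot(-4.1,0))
E
python3 fc.py
```

```text
[-0.48  0.04 -1.34  0.05  0.02  0.  ]
pos [ 552.53 -156.11  189.82] shift(cm) cur axes [-0.03 -0.01 -0.32] | target axes [-0.03 -0.01 -0.32] | turn deg [ 0.01 -0.06  0.02] F [ 0.15 -0.27 -0.81] w 14.749237302707051 49.954354763031006 t 26.75
```

apply_moves([
  [0,0,0.2,0,0,0,-1],
  [0,0,0.3,0,0,0,-1],
  [0,0,0.3,0,0,0,-1],
  [0,0,0.3,0,0,0,-1],
  [0,0,0.25,0,0,0,-1],
  [0,0,0.1,0,0,0,-1],
  [0,0,0,0,0,0,-1],
  [-0.2,0,0,0,0,0,-1],
  [-0.3,0,0,0,0,0,-1],
  [-0.3,0,0,0,0,0,-1],
  [-0.3,0,0,0,0,0,-1],
  [-0.3,0,0,0,0,0,-1],
  [-0.3,0,0,0,0,0,-1],
  [-0.3,0,0,0,0,0,-1],
  [-0.2,0,0,0,0,0,-1],
  [-0.05,0,0,0,0,0,-1],
  [0,0,0,0,0,0,-1],
  [0,0,0,0,0,0,-1],
])

```text
time: 28.55
tool_pos: [530.1, -154.5, 175.2]
ee_rot: [0.0, 0.999, -0.036, 0.0]
contact_force: [-0.0, 0.6, -1.7]
grip_width: 14.8
grasp_force: 50.0
```

```bash
python3 fc.py
python3 - <<'E'
from h import *
# difference view numerically: bar pixel column in wrist image, bright ridge near predicted bar position z=93
p=r.camera_params('wrist'); im=cv2.imread('pics/wx.png').mean(2)
B=np.array([578.9,-154.7,93]); Rd=R.from_euler('z',-4.1,degrees=True)
print('pred bar',proj(p,B))
for y in (-25,0,25):
    u,v=proj(p,B+Rd.apply([0,y,0])).round().astype(int); print(u,v,im[v-14:v+15,u].astype(int))
E
```

```text
[-0.13  0.1  -1.5   0.06  0.01  0.01]
pos [ 530.12 -154.53  175.23] shift(cm) cur axes [ 2.21 -0.01 -1.78] | target axes [ 2.21 -0.01 -1.78] | turn deg [ 0.01 -0.05  0.02] F [ 0.48  0.66 -1.9 ] w 14.87525940772253 49.954546093940735 t 28.75
pred bar [254.93 132.53]
285 132 [148 136 125 154 196 157 147 148 144 126 126 150 187 137 144 171 189 172
 149 137 162 159 150 145 127 128 126 152 194]
255 133 [207 118 163 236 243 244 246 236 124 124 141 210 234 131 166 184 177 152
 144 173 206 241 170 123 126 141 193 233 234]
225 133 [203  97 135 205 232 244 245 236 132  99 106 131 162 154 159 175 178 158
 140 178 234 246 234 107 107 108 127 190 238]
```

apply_moves([
  [0,0,-0.2,0,0,0,-1],
  [0,0,-0.4,0,0,0,-1],
  [0,0,-0.4,0,0,0,-1],
  [0,0,-0.4,0,0,0,-1],
  [0,0,-0.4,0,0,0,-1],
  [0,0,-0.4,0,0,0,-1],
  [0,0,-0.4,0,0,0,-1],
  [0,0,-0.4,0,0,0,-1],
  [0,0,0,0,0,0,-1],
])

```text
time: 29.65
tool_pos: [530.3, -154.6, 205.9]
ee_rot: [0.0, 0.999, -0.036, 0.001]
contact_force: [-1.0, 0.7, -0.6]
grip_width: 15.2
grasp_force: 50.0
```

```bash
python3 fc.py
```

```text
[ 0.12 -0.4  -1.13  0.03  0.02 -0.02]
pos [ 529.89 -154.48  205.  ] shift(cm) cur axes [ 2.24 -0.01  1.2 ] | target axes [ 2.24 -0.01  1.2 ] | turn deg [ 0.01 -0.03  0.02] F [ 0.17 -0.65 -1.27] w 14.946670498200003 49.95441019535065 t 29.85
```

apply_moves([
  [0,0,-0.7,0,0,0,-1],
  [0,0,-1.5,0,0,0,-1],
  [0,0,-1.5,0,0,0,-1],
  [0,0,-1.5,0,0,0,-1],
  [0,0,-1,0,0,0,-1],
  [-0.5,-1,0,0,0,0.4,-1],
  [-0.9,-1.5,0,0,0,0,-1],
  [-0.9,-2,0,0,0,0,-1],
  [-0.9,-2,0,0,0,0,-1],
  [-0.9,-2,0,0,0,0,-1],
  [-0.9,-2,0,0,0,0,-1],
  [-0.9,-2,0,0,0,0,-1],
  [-0.9,-2,0,0,0,0,-1],
  [-0.9,-2,0,0,0,0,-1],
  [-0.9,-1,0,0,0,0,-1],
  [-0.5,-0.5,0,0,0,0,-1],
  [0,0,0,0,0,0,-1],
  [0,0,0,0,0,0,-1],
])

```text
time: 31.65
tool_pos: [453.3, 31.2, 267.0]
ee_rot: [0.0, 0.999, -0.04, 0.0]
contact_force: [0.3, -0.8, -1.7]
grip_width: 14.9
grasp_force: 50.0
```

Run:
```python
from h import *
go([441.2,24.4,265],rot(-4.5,0))
# verify the rack stays: top view rack/dish crop difference later
```

```text
pos [453.26  31.18 267.04] shift(cm) cur axes [-1.15  0.77  0.2 ] | target axes [-1.15  0.77  0.2 ] | turn deg [ 0.03 -0.05 -0.05] F [ 0.34 -0.83 -1.74] w 14.88573169708641 49.95413661003113 t 31.65
```

apply_moves([
  [-0.5,0.4,0,0,0,0,-1],
  [-0.5,0.37,0,0,0,0,-1],
  [0,0,1,0,0,0,-1],
  [0,0,1.5,0,0,0,-1],
  [0,0,1.5,0,0,0,-1],
  [0,0,1.5,0,0,0,-1],
  [0,0,1.5,0,0,0,-1],
  [0,0,1,0,0,0,-1],
  [0,0,1,0,0,0,-1],
  [0,0,1,0,0,0,-1],
  [0,0,1,0,0,0,-1],
  [0,0,1,0,0,0,-1],
  [0,0,1,0,0,0,-1],
  [0,0,0.6,0,0,0,-1],
  [0,0,0.3,0,0,0,-1],
  [0,0,0,0,0,0,-1],
  [0,0,0,0,0,0,-1],
])

```text
time: 33.35
tool_pos: [443.0, 25.1, 128.4]
ee_rot: [0.0, 0.999, -0.039, 0.001]
contact_force: [-0.3, 0.4, -1.8]
grip_width: 15.1
grasp_force: 50.0
```

```bash
python3 fc.py
```

```text
[ 0.43 -0.58 -1.23  0.03  0.04  0.01]
pos [443.01  25.11 128.43] shift(cm) cur axes [12.31 17.2  -6.44] | target axes [12.19 17.28 -6.46] | turn deg [ 0.01 -0.08 -0.38] F [ 0.54 -0.96 -1.37] w 14.669283939610347 49.954381585121155 t 33.55
```

apply_moves([
  [0,0,0.4,0,0,0,-1],
  [0,0,0.4,0,0,0,-1],
  [0,0,0.3,0,0,0,-1],
  [0,0,0.2,0,0,0,-1],
  [0,0,0.1,0,0,0,-1],
  [0,0,0,0,0,0,-1],
  [0,0,0,0,0,0,-0.6],
  [0,0,0,0,0,0,-0.4],
  [0,0,0,0,0,0,-0.2],
  [0,0,0,0,0,0,0.2],
  [0,0,0,0,0,0,0.2],
  [0,0,0,0,0,0,0.2],
  [0,0,0,0,0,0,0.2],
  [0,0,0,0,0,0,0.2],
])

```text
time: 34.95
tool_pos: [442.8, 25.1, 114.1]
ee_rot: [0.0, 0.999, -0.039, 0.0]
contact_force: [-0.3, -0.0, 1.0]
grip_width: 51.5
grasp_force: 0.0
```

apply_moves([
  [0,0,-0.6,0,0,0,0.2],
  [0,0,-1.2,0,0,0,0.2],
  [0,0,-1.5,0,0,0,0.2],
  [0,0,-1.5,0,0,0,0.2],
  [0,0,-2,0,0,0,0.2],
  [0,0,-2,0,0,0,0.2],
  [0,0,-2,0,0,0,0.2],
  [0,0,-1,0,0,0,0.2],
  [0,0,0,0,0,0,0.2],
])

```text
time: 35.85
tool_pos: [443.5, 25.2, 233.8]
ee_rot: [0.0, 0.999, -0.039, 0.002]
contact_force: [1.3, -0.9, -0.1]
grip_width: 52.1
grasp_force: 0.0
```

Run:
```python
from h import *
im,p=grab('wrist','w8'); t,pt=grab('top','t8')
go([458,-405,230],rot(-4.5,0))
# handle check: compare with w1 (different TCP) -> bluish-grey handle pixels
a=cv2.imread('pics/top0.png').astype(int);b=cv2.imread('pics/t8.png').astype(int)
print('pot diff',abs(a-b)[225:262,192:230].max(2).max(), (abs(a-b)[225:262,192:230].max(2)>40).sum())
m=(cv2.inRange(cv2.imread('pics/top0.png')[225:262,192:230],(70,70,60),(130,120,110)),cv2.inRange(cv2.imread('pics/t8.png')[225:262,192:230],(70,70,60),(130,120,110)))
# lid block & plate in wide top image
g=cv2.imread('pics/t8.png').min(2); m=np.zeros_like(g); m[190:262,350:410]=(g[190:262,350:410]>150)*255
```

```text
pos [442.51  25.09 231.72] shift(cm) cur axes [ 4.91 42.76  0.19] | target axes [ 4.92 42.76  0.17] | turn deg [ 0.02 -0.03  0.02] F [ 0.42 -0.26 -1.09] w 52.455273962824656 0.0 t 35.95
pot diff 157 932
```

apply_moves([
  [0.4,1.5,0,0,0,0,0.2],
  [0.7,3,0,0,0,0,0.2],
  [0.7,3,0,0,0,0,0.2],
  [0.7,3,0,0,0,0,0.2],
  [0.7,3,0,0,0,0,0.2],
  [0.7,3,0,0,0,0,0.2],
  [0.7,3,0,0,0,0,0.2],
  [0.7,3,0,0,0,0,0.2],
  [0.7,3,0,0,0,0,0.2],
  [0.7,3,0,0,0,0,0.2],
  [0.7,3,0,0,0,0,0.2],
  [0.7,3,0,0,0,0,0.2],
  [0.7,3,0,0,0,0,0.2],
  [0.7,3,0,0,0,0,0.2],
  [0.6,2.3,0,0,0,0,0.2],
  [0,0,0,0,0,0,0.2],
  [0,0,0,0,0,0,0.2],
])

```text
time: 37.65
tool_pos: [509.6, -409.0, 230.7]
ee_rot: [-0.001, 0.999, -0.039, -0.001]
contact_force: [0.4, -0.1, 0.7]
grip_width: 52.4
grasp_force: 0.0
```

Run:
```python
from h import *
im,p=grab('wrist','w9'); go([510,-410,230],rot(-4.5,0))
g=im.min(2); m=(g>150).astype('uint8')*255; m[235:]=0
for c in cv2.findContours(m,0,2)[0]:
    if cv2.contourArea(c)<1500: continue
    ap=cv2.approxPolyDP(c,0.03*cv2.arcLength(c,True),True)[:,0]; print(cv2.contourArea(c),ap.tolist())
    W=np.array([onz(p,*a,10)[:2] for a in ap]); print(W,W.mean(0),[float(np.linalg.norm(W[i]-W[i-1]).round(1)) for i in range(len(W))])
t,pt=grab('top','t9'); a=cv2.imread('pics/top0.png').astype(int);b=cv2.imread('pics/t9.png').astype(int)
d=abs(a-b).max(2); print('pot diff',(d[225:262,192:230]>40).sum(),'stand diff R (basket)',(d[120:200,185:235]>40).sum())
sub=np.argwhere(d[225:262,192:230]>40); print(sub.min(0) if len(sub) else 0, sub.max(0) if len(sub) else 0)
```

```text
pos [ 509.96 -408.34  231.27] shift(cm) cur axes [0.02 0.17 0.13] | target axes [0.02 0.17 0.13] | turn deg [-0.07  0.02  0.06] F [ 0.21  0.21 -0.33] w 52.03583345047313 0.0 t 37.7
8494.5 [[218, 99], [221, 204], [296, 206], [302, 101]]
[[ 583.16 -364.59]
 [ 447.57 -352.37]
 [ 436.69 -452.86]
 [ 572.65 -466.19]] [ 510.02 -409.  ] [102.1, 136.1, 101.1, 136.6]
12459.5 [[0, 46], [0, 199], [100, 170], [84, 62]]
[[ 662.23 -119.57]
 [ 478.18  -57.54]
 [ 507.   -200.79]
 [ 637.41 -212.5 ]] [ 571.2 -147.6] [96.2, 194.2, 146.1, 130.9]
pot diff 1 stand diff R (basket) 0
[31 12] [31 12]
```

The wrist contour puts the lid centre at (510,-409), with sides 136 x 102 and yaw about -5.6°. The top-view difference shows the lifter back in its pot exactly as before and the basket untouched. I'll pick up the lid.

apply_moves([
  [0,0.05,1.5,0,0,1.1,0.2],
  [0,0,2.5,0,0,0,0.2],
  [0,0,3,0,0,0,0.2],
  [0,0,3,0,0,0,0.2],
  [0,0,3,0,0,0,0.2],
  [0,0,2,0,0,0,0.2],
  [0,0,2,0,0,0,0.2],
  [0,0,1.5,0,0,0,0.2],
  [0,0,1,0,0,0,0.2],
  [0,0,0.5,0,0,0,0.2],
  [0,0,0,0,0,0,0.2],
  [0,0,0,0,0,0,0.2],
])

```text
time: 38.95
tool_pos: [510.5, -410.3, 33.1]
ee_rot: [0.0, 0.999, -0.049, 0.001]
contact_force: [0.4, -0.1, -0.1]
grip_width: 52.5
grasp_force: 0.0
```

Run:
```python
from h import *
go([510,-409,27.5],rot(-5.6,0))
```

```text
pos [ 510.51 -410.31   33.09] shift(cm) cur axes [-0.06 -0.13  0.56] | target axes [-0.06 -0.13  0.56] | turn deg [ 0.05 -0.11  0.01] F [ 0.42 -0.07 -0.06] w 52.53646199224138 0.0 t 38.95
```

apply_moves([
  [0,-0.1,0.3,0,0,0,0.2],
  [0,0,0.25,0,0,0,0.2],
  [0,0,0,0,0,0,-0.3],
  [0,0,0,0,0,0,-0.5],
  [0,0,0,0,0,0,-0.7],
  [0,0,0,0,0,0,-1],
  [0,0,0,0,0,0,-1],
  [0,0,0,0,0,0,-1],
  [0,0,0,0,0,0,-1],
  [0,0,0,0,0,0,-1],
  [0,0,0,0,0,0,-1],
], squeeze=40)

```text
time: 40.05
tool_pos: [510.2, -409.0, 26.8]
ee_rot: [0.0, 0.999, -0.049, 0.0]
contact_force: [0.5, 0.2, 0.3]
grip_width: 0.6
grasp_force: 0.0
```

apply_moves([
  [0,0,0,0,0,0,-1],
  [0,0,-0.3,0,0,0,-1],
  [0,0,-0.7,0,0,0,-1],
  [0,0,-1.5,0,0,0,-1],
  [0,0,-2,0,0,0,-1],
  [0,0,-2,0,0,0,-1],
  [0,0,-2,0,0,0,-1],
  [0,0,-2,0,0,0,-1],
  [0,0,-2,0,0,0,-1],
  [0,0,-2,0,0,0,-1],
  [0,0,-1.5,0,0,0,-1],
  [0,0,0,0,0,0,-1],
  [0,0,0,0,0,0,-1],
])

```text
time: 41.35
tool_pos: [510.0, -409.0, 186.8]
ee_rot: [0.0, 0.999, -0.049, 0.0]
contact_force: [0.5, 0.6, -0.6]
grip_width: 0.6
grasp_force: 0.0
```

Run:
```python
from h import *
im,p=grab('wrist','w10'); go([576,-154.5,190],rot(-4.1,0)); x,q,s=pose()
g=im.min(2); m=(g>150).astype('uint8')*255
for c in cv2.findContours(m,0,2)[0]:
    if cv2.contourArea(c)<1500: continue
    ap=cv2.approxPolyDP(c,0.02*cv2.arcLength(c,True),True)[:,0]; print(cv2.contourArea(c),ap.tolist())
    W=np.array([q.inv().apply(onz(p,*a,x[2]-27.7+10)-x)[:2] for a in ap]); print(W.tolist())
# dish in top view
t,pt=grab('top','t10')
```

```text
pos [ 509.65 -408.71  185.92] shift(cm) cur axes [  4.13 -25.95  -0.4 ] | target axes [  4.8  -25.83  -0.41] | turn deg [-0.02  0.01 -1.48] F [-0.62  0.87 -0.72] w 0.39765840058409335 0.0 t 41.4
10418.0 [[305, 101], [212, 103], [218, 219], [302, 218]]
[[76.74781270875256, 28.25405946661419], [75.6666347693281, -28.28747832346872], [-0.7855998566336557, -27.74831680249986], [-0.12659673788146372, 29.48702110517088]]
10801.0 [[0, 56], [0, 220], [85, 180], [62, 65]]
[[102.37602688899634, -150.76024036126196], [-1.3210406892430715, -176.65802683270852], [27.01737430226219, -113.80981051212544], [97.41183589813329, -115.50388605130766]]
```

The gripper closed on nothing. I'll locate the block from pixel values in the earlier picture and the present one.

Run:
```python
from h import *
p=r.camera_params('wrist'); x,q,s=pose()
g=cv2.imread('pics/w10.png').min(2)
print('pred block top now',proj(p,[510,-409,36]),'plate c',proj(p,[510,-409,10]))
print(g[100:222:4,210:308:4])
pt=r.camera_params('top'); t=cv2.imread('pics/top0.png').min(2); print('top pred block',proj(pt,[510,-409,36]),proj(pt,[510,-409,10])); print(t[194:260:2,356:408:2])
```

```text
pred block top now [259.44 168.95] plate c [259.43 163.33]
[[ 66  63  63  61  62  61  59  61  61  60  59  61  59  59  59  61  58  57
   56  56  54  55  52  53  62]
 [ 58 255 255 255 255 255 255 255 255 255 255 255 255 255 255 255 255 255
  255 255 255 255 255 255 234]
 [ 62 255 255 255 255 255 255 255 255 255 255 255 255 255 255 255 255 255
  255 255 255 255 255 255 210]
 [ 61 255 255 255 255 255 255 255 255 255 255 255 255 255 255 255 255 255
  255 255 255 255 255 255 168]
 [ 62 255 255 255 255 255 255 255 255 255 255 255 255 255 255 255 255 255
  255 255 255 255 255 255 139]
 [ 64 255 255 255 255 255 255 255 255 255 255 255 255 255 255 255 255 255
  255 255 255 255 255 255 112]
 [ 66 255 255 255 255 255 255 255 255 255 255 255 255 255 255 255 255 255
  255 255 255 255 255 255  85]
 [ 64 255 255 255 255 255 255 255 255 255 255 255 255 255 255 255 255 255
  255 255 255 255 255 255  60]
 [ 66 255 255 255 255 255 255 255 255 255 255 255 255 255 255 255 255 255
  255 255 255 255 255 255  53]
 [ 63 255 255 255 255 255 255 255 255 255 255 255 255 255 255 255 255 255
  255 255 255 255 255 
[... 5159 characters left out ...]
49 248 248
  248 248 248 248 171  50  49  50]
 [ 48  93 239 251 250 250 250 250 250 249 249 249 249 249 248 248 248 248
  248 248 248 246 165  49  48  49]
 [ 48 105 227 239 243 249 249 249 249 249 249 249 249 249 249 248 248 248
  248 248 248 242 142  49  46  49]
 [ 49  48  73 104 132 160 164 170 190 210 233 235 236 238 242 247 248 247
  247 248 248 241 138  48  47  47]
 [ 47  50  47  47  47  50  49  50  52  56  62  65  76 108 132 161 165 172
  191 210 232 228 129  46  48  48]
 [ 49  49  49  46  46  46  47  48  49  49  48  48  48  49  48  49  50  49
   54  56  63  62  49  46  45  46]
 [ 48  49  48  49  49  47  48  48  48  49  48  49  49  48  50  50  49  49
   49  48  47  49  48  46  48  48]]
```

Run:
```python
from h import *
np.set_printoptions(linewidth=200)
im,ps=grab('scene','s11'); a=cv2.imread('pics/scene0.png').min(2); b=cv2.imread('pics/s11.png').min(2)
for X in ([510,-409,36],[510,-409,10],[583,-365,10],[447,-352,10],[437,-453,10],[573,-466,10]): print(proj(ps,X).round(1))
print(a[140:192:2,132:202:2]);print(b[140:192:2,132:202:2])
```

```text
[165.5 158. ]
[167.5 164.8]
[163.6 189.3]
[198.5 157.2]
[171.  142.8]
[135.4 172.7]
[[ 43  43  44  42  41  43  42  42  42  40  42  41  41  41  41  41  42  40  41  41  42  40  41  42  42  43  42  41  42  41  41  42  41  42  43]
 [ 42  43  42  43  42  41  41  41  42  42  42  41  41  41  41  41  43  41  41  47  41  42  40  42  43  41  41  41  43  42  42  41  41  42  42]
 [ 41  42  43  43  41  41  41  42  42  41  42  42  41  42  42  42  41  42  95 208 139  59  41  42  41  41  42  43  41  43  43  41  42  43  41]
 [ 43  41  42  41  41  41  41  41  41  41  42  41  43  42  41  43  44 123 241 251 250 229 140  59  42  42  42  43  44  41  41  41  42  42  41]
 [ 42  41  42  42  43  42  42  42  41  42  42  42  43  43  43  50 154 250 251 251 251 251 250 229 139  59  43  43  42  42  43  42  41  41  42]
 [ 42  42  41  42  42  43  41  43  42  42  44  42  43  42  55 167 249 251 251 251 251 251 251 251 250 228 138  58  42  41  41  42  41  41  41]
 [ 42  42  42  43  42  43  43  41  42  42  43  43  42  67 196 250 251 251 251 251 251 251 251 251 251 251 250 228 120  52  42  40  41  41  40]
 [ 41  42  42  
[... 5721 characters left out ...]
44  43  44  44  82 203 250 252 253 252 252 252 252 252 252 252 252 229  84  37  44  43  29  28  26  26  26  28  28  28  27  28]
 [ 44  43  44  43  43  42  45  44  45 106 223 251 252 252 252 252 252 252 252 228  78  37  42  43  45  43  42  42  29  28  29  29  27  30  27]
 [ 44  44  44  45  45  44  44  44  44  44  51 138 239 252 252 252 252 252 223  69  44  44  45  43  45  44  43  40  28  27  27  28  25  28  26]
 [ 44  43  44  44  43  44  43  44  44  45  44  45  65 165 244 252 252 220  66  38  44  44  44  43  43  43  44  44  33  28  27  33  33  26  27]
 [ 44  43  44  43  44  44  45  43  44  43  42  43  44  43  82 213 199  56  38  45  43  44  43  44  43  42  43  45  44  37  42  43  43  30  29]]
```

The lid and its block are exactly where I first found them. I'll retry with a stepwise close, a little lower, and watch the width.

apply_moves([
  [0,0,1,0,0,0,0.2],
  [0,0,2,0,0,0,0.2],
  [0,0,2.5,0,0,0,0.2],
  [0,0,2.5,0,0,0,0.2],
  [0,0,2.5,0,0,0,0.2],
  [0,0,2.2,0,0,0,0.2],
  [0,0,1.5,0,0,0,0.2],
  [0,0,1,0,0,0,0.2],
  [0,0,0.5,0,0,0,0.2],
  [0,0,0.2,0,0,0,0.2],
  [0,0,0,0,0,0,0.2],
])

```text
time: 42.6
tool_pos: [510.5, -409.3, 28.3]
ee_rot: [0.0, 0.999, -0.049, 0.001]
contact_force: [0.4, 0.0, -0.1]
grip_width: 52.0
grasp_force: 0.0
```

apply_moves([
  [0,0,0,0,0,0,-1],
  [0,0,0,0,0,0,-1],
  [0,0,0,0,0,0,-1],
  [0,0,0,0,0,0,-1],
  [0,0,0,0,0,0,-1],
])

```text
time: 43.1
tool_pos: [510.2, -409.1, 27.9]
ee_rot: [0.0, 0.999, -0.049, 0.0]
contact_force: [0.3, -1.3, -0.5]
grip_width: 20.0
grasp_force: 0.0
```

apply_moves([
  [0,0,0,0,0,0,-1],
  [0,0,0,0,0,0,-1],
])

```text
time: 43.3
tool_pos: [510.2, -409.0, 27.8]
ee_rot: [0.0, 0.999, -0.049, 0.0]
contact_force: [0.8, 0.6, 0.3]
grip_width: 5.0
grasp_force: 0.0
```

Run:
```python
from h import *
np.set_printoptions(linewidth=200)
s=r.get_state(); print(s['grip_width'],s['grasp_force'],s['contact_force'])
im,ps=grab('scene','s12'); p=ps; x,q,_=pose(); b=im.min(2)
print('tcp',proj(ps,x),'tips',[proj(ps,x+q.apply([0,d,14])) for d in (-5,5)],'lidgrip',proj(ps,[510,-409,23]))
print(b[140:180:2,140:196:2])
```

```text
5.012894261018036 0.0 [0.76 0.6  0.34]
tcp [166.07 160.23] tips [array([168.51, 164.64]), array([165.76, 163.13])] lidgrip [166.47 161.44]
[[ 42  36  39  43  39  41  49  43  40  38  38  39  40  37  46  54  52  55  54  69  52  35  29  20  16  22  28  28]
 [ 44  44  42  42  39  33  39  47  50  44  48  38  33  51  55  54  73  54  60  65  33  30  20  15  17  15  25  41]
 [ 44  42  42  42  42  35  33  34  41  57  71  59  35  33  48  54  58  55  46  32  27  19  18  17  17  30  43  44]
 [ 44  44  44  42  44  43  39  34  40  46  61  66  66  55  36  38  45  42  32  25  16  17  16  15  30  43  45  45]
 [ 43  44  43  43  43  44  44  41  29  35  26  32  55  67  62  27  31  32  25  16  20  16  17  34  45  45  45  45]
 [ 45  44  45  43  44  45  44  45  28  26  24  17  16  31  57  45  18  21  22  18  17  79 132  62  43  44  44  43]
 [ 44  44  45  44  44  45  45  42  29  24  25  18  16  17  32 121  21  31  45  19  85 236 252 233 113  47  43  43]
 [ 44  45  44  44  43  43  41  31  42  27  27  21  17  17  25  93  35  24  26  99 234 252 250 242 184 137  80  43]
 [ 45  45  45  44  44  36  27  58 144 112
[... 639 characters left out ...]
  39  28]
 [100 238 253 253 253 253 252 244 176 177 169 166 165 157 167 176 177 176 177 176 176 177 176 175 126  39  28  27]
 [246 253 253 253 253 253 253 250 189 177 176 176 171 170 176 176 176 176 177 177 176 176 175 119  36  26  27  27]
 [253 253 253 253 253 253 253 253 252 234 221 177 184 177 177 176 177 176 176 176 177 173 119  31  26  28  27  27]
 [253 253 253 253 253 253 253 253 253 253 252 235 251 225 176 176 176 177 176 176 169  98  30  26  28  27  28  29]
 [252 253 253 253 253 253 253 253 253 253 253 253 253 247 181 177 177 177 176 167  97  28  29  27  27  27  26  27]
 [144 243 252 253 253 253 253 253 253 253 253 253 253 252 249 221 177 176 165  82  28  25  25  28  27  28  27  28]]
```

The scene pixels show the dark fingertips ending at v≈158, level with the block's top, and the block's face (v 160–168) is not covered. So the tips passed above the block. I'll open and feel downward in small steps.

apply_moves([
  [0,0,0,0,0,0,0.2],
  [0,0,0,0,0,0,0.2],
  [0,0,0,0,0,0,0.2],
  [0,0,0,0,0,0,0.2],
  [0,0,0,0,0,0,0.2],
  [0,0,0,0,0,0,0.2],
  [0,0,0.2,0,0,0,0.2],
  [0,0,0.2,0,0,0,0.2],
  [0,0,0,0,0,0,0.2],
])

```text
time: 44.25
tool_pos: [509.9, -408.8, 23.3]
ee_rot: [-0.0, 0.999, -0.049, 0.0]
contact_force: [-0.6, -0.2, 0.1]
grip_width: 51.4
grasp_force: 0.0
```

Run:
```python
from h import *
s=r.get_state(); print(s['grip_width'],s['contact_force'],s['tool_pos'])
np.set_printoptions(linewidth=200)
im,ps=grab('scene','s13'); x,q,_=pose(); b=im.min(2)
print('tips',[proj(ps,x+q.apply([0,d,14])).round(1) for d in (-26,26)],[proj(ps,x+q.apply([0,d,-6])).round(1) for d in (-26,26)])
print(b[138:182:2,140:196:2])
```

```text
51.4098091735328 [-0.61 -0.23  0.14] [ 509.92 -408.8    23.26]
tips [array([174.7, 168.9]), array([160.4, 161.1])] [array([173.3, 163.7]), array([158.8, 155.8])]
[[ 43  57  87 106  66  40  24  33  37  40  33  32  32  33  33  33  34  33  37  43  55  53  54  38  29  22  31  30]
 [ 44  45  46  60  71  68  56  39  32  42  35  32  31  32  35  37  44  52  53  54  55  52  35  30  20  21  45  26]
 [ 44  45  43  41  29  48  64  67  50  34  32  32  35  37  52  54  53  54  56  70  51  34  30  20  15  17  19  30]
 [ 43  43  44  42  34  23  30  47  48  42  34  33  33  44  54  55  72  61  56  51  33  27  21  16  17  17  28  42]
 [ 44  45  44  46  40  22  25  27  35  31  35  33  35  39  40  49  56  55  45  32  25  16  18  17  18  31  44  44]
 [ 45  44  43  45  43  30  27  27  31  33  32  31  39  52  50  33  39  37  30  25  17  15  16  20  35  44  45  43]
 [ 43  44  45  45  44  40  23  29  27  31  33  32  39  55  68  41  27  29  25  17  16  16  55  56  44  43  43  43]
 [ 45  44  44  43  45  41  24  27  27  41 105 106  47  44  43  45  19  21  27  20  18  90 237 233 113  47  43  42]
 [ 44  46  43  44 
[... 892 characters left out ...]
  30  26]
 [246 253 253 253 253 253 252 249 241 234 220 175 182 170 176 176 177 176 177 176 177 177 175 120  36  27  28  28]
 [253 253 253 253 253 253 253 253 253 253 250 230 190 177 176 177 177 177 176 176 176 173 119  34  29  29  28  28]
 [253 253 253 253 253 253 253 253 253 253 253 253 252 225 182 177 176 176 176 176 168  99  30  27  27  27  28  27]
 [252 253 253 253 253 253 253 253 253 253 253 253 253 252 249 189 178 177 176 167  96  28  28  26  28  29  28  28]
 [143 243 253 253 253 253 253 253 253 253 253 253 253 253 253 252 224 177 165  82  30  25  29  28  26  28  28  27]
 [ 43  67 168 245 252 253 253 253 253 253 253 253 253 253 253 253 249 169  80  28  28  27  26  27  29  26  27  26]]
```

No contact at TCP z=23, and the finger tip pixel (172,163) corresponds to about z=29. So the tips stand about 20 mm shorter than stated. I'll go 12 mm lower, then grip.

apply_moves([
  [0,0,0.3,0,0,0,0.2],
  [0,0,0.3,0,0,0,0.2],
  [0,0,0.3,0,0,0,0.2],
  [0,0,0.3,0,0,0,0.2],
  [0,0,0,0,0,0,0.2],
])

```text
time: 44.8
tool_pos: [509.9, -408.8, 11.1]
ee_rot: [-0.0, 0.999, -0.049, 0.0]
contact_force: [1.6, -0.2, 0.2]
grip_width: 52.6
grasp_force: 0.0
```

apply_moves([
  [0,0,0,0,0,0,-1],
  [0,0,0,0,0,0,-1],
  [0,0,0,0,0,0,-1],
  [0,0,0,0,0,0,-1],
  [0,0,0,0,0,0,-1],
  [0,0,0,0,0,0,-1],
  [0,0,0,0,0,0,-1],
  [0,0,0,0,0,0,-1],
])

```text
time: 45.6
tool_pos: [510.2, -409.1, 11.9]
ee_rot: [0.0, 0.999, -0.049, 0.0]
contact_force: [0.2, -0.4, 1.2]
grip_width: 17.3
grasp_force: 40.0
```

apply_moves([
  [0,0,-0.3,0,0,0,-1],
  [0,0,-0.8,0,0,0,-1],
  [0,0,-1.5,0,0,0,-1],
  [0,0,-2.2,0,0,0,-1],
  [0,0,-2.2,0,0,0,-1],
  [0,0,-2.2,0,0,0,-1],
  [0,0,-2.2,0,0,0,-1],
  [0,0,-2.2,0,0,0,-1],
  [0,0,-1.5,0,0,0,-1],
  [0,0,-0.6,0,0,0,-1],
  [0,0,0,0,0,0,-1],
])

```text
time: 46.7
tool_pos: [510.3, -409.1, 169.7]
ee_rot: [0.0, 0.999, -0.049, 0.001]
contact_force: [0.2, -0.5, -1.7]
grip_width: 16.6
grasp_force: 40.0
```

Run:
```python
from h import *
a=cv2.imread('pics/top0.png').min(2).astype(float); b=cv2.imread('pics/t9.png').min(2).astype(float)
def cr(row,im,lo,hi,s):
    c=im[row,lo:hi]; th=140
    k=[i for i in range(len(c)-1) if (c[i]-th)*(c[i+1]-th)<0]; k=k[0] if s else k[-1]; return lo+k+(th-c[k])/(c[k+1]-c[k])
for v in (172,185,200,215): print(v,[round(cr(v,i,255,320,s),2) for i in (a,b) for s in (1,0)])
for u in (275,285,295): print(u,[round(cr(u,i.T.copy(),150,240,s),2) for i in (a,b) for s in (1,0)])
go([575.7,-154.7,160],rot(-4.1,0)); s=r.get_state(); print(s['moment'])
im,p=grab('wrist','w14'); x,q,_=pose(); g=im.min(2); m=(g>150).astype('uint8')*255
for c in cv2.findContours(m,0,2)[0]:
    if cv2.contourArea(c)<1500: continue
    ap=cv2.approxPolyDP(c,0.03*cv2.arcLength(c,True),True)[:,0]; print(cv2.contourArea(c),ap.tolist())
    W=np.array([q.inv().apply(onz(p,*k,x[2]-1.9)-x)[:2] for k in ap]); print(W.round(1).tolist())
```

```text
172 [np.float64(264.22), np.float64(307.42), np.float64(264.17), np.float64(307.46)]
185 [np.float64(263.03), np.float64(306.47), np.float64(262.98), np.float64(306.5)]
200 [np.float64(261.8), np.float64(305.46), np.float64(261.77), np.float64(305.5)]
215 [np.float64(260.62), np.float64(304.44), np.float64(260.58), np.float64(304.48)]
275 [np.float64(162.42), np.float64(224.79), np.float64(162.36), np.float64(224.83)]
285 [np.float64(163.11), np.float64(225.61), np.float64(163.05), np.float64(225.64)]
295 [np.float64(152.3), np.float64(225.56), np.float64(152.36), np.float64(225.68)]
pos [ 510.33 -409.14  169.68] shift(cm) cur axes [  4.03 -25.96   0.95] | target axes [  4.7  -25.85   0.97] | turn deg [ 0.05 -0.11 -1.48] F [ 0.23 -0.49 -1.75] w 16.606973000437872 39.98581945896149 t 46.7
[ 0.05  0.02 -0.05]
11939.0 [[348, 118], [171, 117], [173, 179], [342, 190]]
[[68.1, 51.1], [68.8, -49.8], [32.1, -51.7], [25.0, 51.0]]
```

apply_moves([
  [0,0,0,0,0,-0.8,-1],
  [0.1,-0.6,0,0,0,-0.7,-1],
  [0.3,-1.3,0,0,0,0,-1],
  [0.4,-2,0,0,0,0,-1],
  [0.4,-2.3,0,0,0,0,-1],
  [0.4,-2.3,0,0,0,0,-1],
  [0.4,-2.3,0,0,0,0,-1],
  [0.4,-2.3,0,0,0,0,-1],
  [0.4,-2.3,0,0,0,0,-1],
  [0.4,-2.3,0,0,0,0,-1],
  [0.4,-2.3,0,0,0,0,-1],
  [0.4,-2.3,0,0,0,0,-1],
  [0.3,-1.8,0,0,0,0,-1],
  [0.2,-1.2,0,0,0,0,-1],
  [0.15,-0.6,0,0,0,0,-1],
  [0,0,0,0,0,0,-1],
  [0,0,0,0,0,0,-1],
])

```text
time: 48.45
tool_pos: [574.7, -154.9, 168.7]
ee_rot: [0.0, 0.999, -0.036, 0.0]
contact_force: [0.4, -0.4, -2.0]
grip_width: 16.9
grasp_force: 40.0
```

Run:
```python
from h import *
go([576.2,-154.3,125],rot(-4.1,0))
```

```text
pos [ 574.69 -154.9   168.66] shift(cm) cur axes [ 0.14 -0.07  4.37] | target axes [ 0.15 -0.07  4.37] | turn deg [ 0.04 -0.03 -0.04] F [ 0.39 -0.4  -2.03] w 16.909598002768217 39.985533356666565 t 48.45
```

apply_moves([
  [0.15,-0.07,0.5,0,0,0,-1],
  [0,0,1,0,0,0,-1],
  [0,0,1,0,0,0,-1],
  [0,0,1,0,0,0,-1],
  [0,0,0.6,0,0,0,-1],
  [0,0,0.3,0,0,0,-1],
  [0,0,0,0,0,0,-1],
  [0,0,0,0,0,0,-1],
])

```text
time: 49.25
tool_pos: [576.8, -153.4, 125.1]
ee_rot: [0.0, 0.999, -0.036, 0.001]
contact_force: [0.7, 0.3, -2.9]
grip_width: 16.9
grasp_force: 40.0
```

apply_moves([
  [0,0,0.1,0,0,0,-1],
  [0,0,0.1,0,0,0,-1],
  [0,0,0.1,0,0,0,-1],
  [0,0,0.1,0,0,0,-1],
  [0,0,0.1,0,0,0,-1],
  [0,0,0,0,0,0,-1],
])

```text
time: 49.85
tool_pos: [576.4, -153.3, 119.6]
ee_rot: [0.0, 0.999, -0.036, 0.0]
contact_force: [0.8, -0.1, -2.0]
grip_width: 17.2
grasp_force: 40.0
```

apply_moves([
  [0,0.08,0,0,0,0,-1],
  [0,0,0.1,0,0,0,-1],
  [0,0,0.1,0,0,0,-1],
  [0,0,0.1,0,0,0,-1],
  [0,0,0,0,0,0,-1],
  [0,0,0,0,0,0,-1],
])

```text
time: 50.45
tool_pos: [576.5, -154.1, 116.7]
ee_rot: [0.0, 0.999, -0.036, 0.0]
contact_force: [0.1, 0.9, -1.7]
grip_width: 17.0
grasp_force: 40.0
```

apply_moves([
  [0,0,0.1,0,0,0,-1],
  [0,0,0.1,0,0,0,-1],
  [0,0,0,0,0,0,-1],
  [0,0,0,0,0,0,-1],
])

```text
time: 50.85
tool_pos: [576.5, -154.2, 114.9]
ee_rot: [0.0, 0.999, -0.036, 0.001]
contact_force: [0.5, 0.1, -0.6]
grip_width: 17.0
grasp_force: 40.0
```

apply_moves([
  [0,0,0.05,0,0,0,-1],
  [0,0,0,0,0,0,-1],
  [0,0,0,0,0,0,-0.55],
  [0,0,0,0,0,0,-0.4],
  [0,0,0,0,0,0,-0.2],
  [0,0,0,0,0,0,0.1],
  [0,0,0,0,0,0,0.1],
  [0,0,0,0,0,0,0.1],
  [0,0,0,0,0,0,0.1],
  [0,0,-0.3,0,0,0,0.1],
  [0,0,-0.8,0,0,0,0.1],
  [0,0,-1.5,0,0,0,0.1],
  [0,0,-2,0,0,0,0.1],
  [0,0,-2.5,0,0,0,0.1],
  [0,0,-2.5,0,0,0,0.1],
  [0,0,-2.5,0,0,0,0.1],
  [0,0,-1,0,0,0,0.1],
  [0,0,0,0,0,0,0.1],
])

```text
time: 52.65
tool_pos: [577.2, -154.3, 247.4]
ee_rot: [0.0, 0.999, -0.036, 0.002]
contact_force: [-0.5, 0.4, -0.3]
grip_width: 47.7
grasp_force: 0.0
```

Run:
```python
from h import *
go([576.5,-154.2,245],rot(-4.1,0)); 
im,p=grab('wrist','w15'); g=im.min(2); m=(g>150).astype('uint8')*255; m[232:]=0
for c in cv2.findContours(m,0,2)[0]:
    if cv2.contourArea(c)<1500: continue
    ap=cv2.approxPolyDP(c,0.03*cv2.arcLength(c,True),True)[:,0]; print(cv2.contourArea(c),ap.tolist())
    for z in (113,118):
        W=np.array([onz(p,*a,z)[:2] for a in ap]); print(z,W.round(1).tolist(),W.mean(0),[float(np.linalg.norm(W[i]-W[i-1]).round(1)) for i in range(len(W))])
```

```text
pos [ 577.19 -154.25  247.38] shift(cm) cur axes [-0.07 -0.    0.24] | target axes [-0.07 -0.    0.24] | turn deg [ 0.04 -0.24  0.02] F [-0.47  0.36 -0.29] w 47.70148936135569 0.0 t 52.65
12621.0 [[206, 106], [213, 227], [306, 228], [311, 106]]
113 [[648.0, -108.4], [521.4, -100.4], [512.9, -200.7], [640.7, -209.1]] [ 580.74 -154.64] [101.0, 126.9, 100.7, 128.1]
118 [[648.3, -109.2], [523.6, -101.3], [515.2, -200.1], [641.0, -208.4]] [ 582.   -154.73] [99.4, 124.9, 99.1, 126.1]
4514.5 [[0, 47], [0, 91], [64, 61], [0, 102], [70, 149], [0, 149], [73, 184], [0, 192], [79, 200], [77, 49]]
113 [[713.6, 72.7], [676.0, 84.9], [697.6, 17.5], [666.1, 88.1], [616.5, 32.6], [621.6, 102.6], [580.2, 38.7], [577.2, 117.0], [562.4, 36.8], [706.8, 3.1]] [641.81  59.41] [70.0, 39.5, 70.8, 77.3, 74.5, 70.1, 76.1, 78.3, 81.5, 148.3]
118 [[712.8, 69.1], [675.8, 81.1], [697.1, 14.7], [666.0, 84.2], [617.2, 29.6], [622.2, 98.4], [581.5, 35.6], [578.5, 112.6], [564.0, 33.7], [706.1, 0.5]] [642.12  55.95] [68.9, 38.9, 69.7, 76.1, 73.3, 69.0, 74.9, 77.1, 80.2, 145.9]
3353.5 [[248, 3], [256, 36], [282, 52], [310, 44], [327, 14], [327, 0]]
113 [[732.5, -156.0], [705.7, -161.0], [690.6, -183.7], [695.5, -209.5], [718.8, -225.1], [729.8, -225.2]] [ 712.16 -193.42] [69.3, 27.3, 27.3, 26.2, 28.1, 11.0]
118 [[731.4, -156.0], [705.0, -161.0], [690.2, -183.4], [695.0, -208.7], [717.9, -224.1], [728.7, -224.2]] [ 711.36 -192.9 ] [68.2, 26.9, 26.9, 25.8, 27.6, 10.8]
```

The lid is centred within 1 mm and its width matches the seated height. The lifter, basket and dish matched their starting positions in the last top-view check. I'm handing in.

```bash
python3 -c "
from workcell import r
print(r.job_done())"
```

```text
the job is handed in; nothing more can be done
None
```

The job is handed in (52.65 s on the robot's clock, no verdict returned): by my measurements the rack stands in the dish under a seated lid, the lifter is back in its pot prongs down, and the basket never moved.

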